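# Nest the handled measuring cups in the steriliser carrier and lock the guard arm

## Robot

A 6-joint arm with a two-finger parallel gripper is mounted at the origin on the work surface. World frame = base frame: x ahead of the robot, y to its left, z up, the work surface at z = 0. Lengths are in m, angles in rad, forces in N, time in s.
With the tool pointing down it reaches from about 0.4 to 0.825 m from the base axis. Payload 7 kg.
Tool frame: the origin (TCP) lies at the centre of the arm's flange, where the gripper is bolted on; the fingertips stand 178 mm ahead of it and the grasp point (between the pads) lies ahead of it (tcp_to_grasp is the z of the grasp point in the tool frame, in m); z points along the fingers, x is the direction in which the jaws open and shut, and the axes are right-handed (so a half turn about z gives the same grasp; the last joint's range is limited). The gripper opens to 88 mm and grips with 3 to 60 N. Pads are 19 mm wide; open, the fingers measure 130 mm over their backs; the gripper's body (78 mm by 193 mm) begins 47 mm behind the grasp point.
Start: joints at [-0.846, 0.359, 0.012, 0, -1.224, -0.288], TCP at [0.286, -0.612, 0.405] pointing down, gripper open.
Joint ranges: [-3.07, 3.07], [-1.43, 2.12], [-1.02, 1.25], [-3.03, 1.67], [-3.05, -0], [-3.03, 3.03]. Speed limits (rad/s): [2.39, 2.39, 3.01, 3.14, 3.14, 3.14].

## Interface

Orientations are given as [roll, pitch, yaw] about the fixed x, y, z axes, in that order (R = Rz(yaw) Ry(pitch) Rx(roll)).
In Python, from station import get_state, grab_frame, job_done, tcp_to_grasp gives the robot as it stands.
- The arm moves only by the tool drive_tool, never from a script. Its argument "moves" is a list of rows, each a list of 7 numbers: the shift along the tool's x, y, z in mm, then the turn, a rotation vector about the tool's x, y, z in degrees, then the closure, from -1 (fully open) to 1 (shut), so that 0 is half open. In form: [[dx, dy, dz, ax, ay, az, claw], ...]. A call has 1 to 12 rows; each row is the pose to reach, as a shift and turn from the pose commanded when the call began, along the tool's axes at that moment; what a row does not reach only later rows make up. A row lasts 1/8 s, in which the tool goes at most 62.5 mm and 10.7 degrees, less where a joint would pass 70% of its speed; a pose out of reach is approached as far as the arm can. A call with a gripper value outside its range is refused whole. The fingers move at their own pace and stop on an object; "grip_force" is the grip in N (left out, the last holds). Time passes only in rows, so rows that repeat a pose let the fingers close. It gives the time, the measured TCP pose, the force and the opening at its end, in the units of the state.
- get_state(): the state, without advancing time (a new reading comes with each control period).
- grab_frame(name): name is "scene" or "top"; returns a dict with "img" (400x640x3 uint8, red, green, blue), "range_z" (400x640 float32, m along the optical axis (not along the pixel's ray), 0 where there is no reading), "fovy" (degrees; the focal length in pixels is half the picture's height over the tangent of half this angle, whatever the lens; pixels are square), "cx", "cy" (the principal point, pixels), "rvec" (rotation vector, rad) and "tvec" (3), from world to camera coordinates, as OpenCV has them. Camera axes: x right, y down, z forward; pixel columns grow to the right and rows downward; lengths in m; the calibration is good to about 2 mm. A picture is of the moment at which its call begins.
- job_done(): hands the job in, once; it reports no verdict.
The state is a dict: "t": time; "q": joint angles; "qd": joint speeds; "joint_efforts": joint torques, N m; "eef_pos": TCP position; "ee_rot": TCP orientation; "force": force on the tool from outside, world axes, zero at the start; "moment": the same for the moment, N m; "width": finger opening in m.
Only numpy, scipy, OpenCV 4.12 (cv2) and the standard library are available. Lean on these libraries where they do the work, as an engineer would, in place of code of your own. Each camera call takes 0.05 s, during which the arm holds its last target. There are 200 camera calls.

## Task

Turn the knob on the carrier's post to swing the guard arm clear of the round rubber pad, then stack the steel measuring cups one inside the other on the pad, every cup sitting fully down and level in the next larger one, with the handles turned so that they clear each other. Finally turn the knob back to bring the guard arm over the stack until its spring pin drops into the hidden notch and locks; leave the other things on the counter where they are.

Things in the scene. Friction and masses are not known exactly. Their poses are not given: they have to be found in the camera images.
- cup_a_mid (a point): centre of a steel cup's round bowl (on its axis, half-way up; None if absent). Bowl: 92 mm outside, 60 high, wall 3, bottom 6 thick (a cup nested in another stands 6 mm higher). z up; x points along the only handle: thin neck at the rim, then blue grip 52 to 100 mm from the axis, 16 wide, 22 tall, its middle 76 mm out and 25 mm above this point. 140 g or so
- cup_b_mid (a point): centre of a steel cup's round bowl (on its axis, half-way up; None if absent). Bowl: 76 mm outside, 60 high, wall 3, bottom 6 thick (a cup nested in another stands 6 mm higher). z up; x points along the only handle: thin neck at the rim, then green grip 52 to 100 mm from the axis, 16 wide, 22 tall, its middle 76 mm out and 25 mm above this point. 110 g or so
- cup_c_mid (a point): centre of a steel cup's round bowl (on its axis, half-way up; None if absent). Bowl: 60 mm outside, 60 high, wall 3, bottom 6 thick (a cup nested in another stands 6 mm higher). z up; x points along the only handle: thin neck at the rim, then yellow grip 52 to 100 mm from the axis, 16 wide, 22 tall, its middle 76 mm out and 25 mm above this point. 85 g or so
- cup_d_mid (a point): centre of a steel cup's round bowl (on its axis, half-way up; None if absent). Bowl: 44 mm outside, 60 high, wall 3, bottom 6 thick (a cup nested in another stands 6 mm higher). z up; x points along the only handle: thin neck at the rim, then red grip 52 to 100 mm from the axis, 16 wide, 22 tall, its middle 76 mm out and 25 mm above this point. 65 g or so
- pad (a point): middle of the top of the round black rubber pad (110 mm wide, 12 mm above the table) on the carrier, a fixed aluminium plate 130 mm wide. The cups go here. x points to the carrier's steel post, whose axis is 140 mm away; z up
- knob_grip (a point): on the knob's upright axis atop the post, middle of its black grip bar, 147 mm above the table; bar 44 mm long (x), 14 wide (y), its top at 162 mm, free to 126 mm. The frame turns with the knob; -x points along the guard arm. Seen from above, clockwise (falling yaw) swings the arm clear (stop past 2 rad, clear from 1.1), counterclockwise brings it back to the notch; a stop 0.5 rad past that
- guard_tip (a point): underside of the round black foot (56 mm wide) at the end of the guard arm, 140 mm from the knob's axis, 110 mm above the table. Arm (24 mm wide) and white hub (100 mm wide) are one piece with the knob, tops at 124 mm. Straight means pointing at the pad's middle: the arm starts 0.2 to 0.9 rad clockwise of that; the unmarked notch varies, within 0.25 rad of it
- pin (a joint): height (m) of the index pin, red head on the hub opposite the arm, 36 mm from the axis: -0.0008 in the notch (head's top 138 mm above the table), +0.002 while riding beside it. The knob turns lightly (about 0.06 N m); within 0.1 rad of the notch the pin pulls it in and centres it once let go; leaving it takes about 0.5 N m
- pill_jar: amber jar, 44 mm wide, 60 high; a bystander, to be left alone; origin under its middle
- reagent: white bottle with blue cap, 56 mm wide, 130 high; a bystander, to be left alone; origin under its middle
- sample_pot: clear pot with red cap, 40 mm wide, 50 high; a bystander, to be left alone; origin under its middle
- carton: white carton 50 x 90 x 60 mm high; a bystander, to be left alone; origin under its middle
- tape_roll: roll of blue tape lying flat, 60 mm wide, 20 high; a bystander, to be left alone; origin under its middle
- marker: green marker pen lying down, 120 mm long, 14 thick; a bystander, to be left alone; origin under its middle
- ointment: white jar with orange cap, 36 mm wide, 75 high; a bystander, to be left alone; origin under its middle

How it is judged:
By the outcome, as a careful person would: the job done as asked, in the order asked, and still so for the second after the job is handed in, with the robot touching nothing.
Of cup_a, cup_b, cup_c, cup_d only 3 to 4 are there at a start; the rules pass over those that are not, and their reading is None.
At some moment in a run one of cup_a, cup_b, cup_c, cup_d may be knocked a few centimetres aside while the robot is not near it.
It also fails if it takes over 210 s, if anything falls off the work surface, if the arm or the gripper's body presses on something with over 40 N, if the wrist force passes 120 N, or if a joint passes its speed limit or range.

## Working session

There is one attempt and no reset: what is moved stays moved. The work goes in short steps, Python scripts to look and compute and a tool call to move; the robot and the scene stay as the last step left them, time stands still between calls to the robot, and variables do not carry over. Pictures are saved under pics/ and viewed, about 12 in all and at most 16, crops included, and the job is handed in when it is done.

Besides the shell and the picture viewer there is one more tool, called after "Emit:" by a JSON object that holds its "api" and its "payload", one argument or row to a line. drive_tool: Moves the arm, as the interface text tells. Its arguments: {"type":"object","properties":{"moves":{"type":"array"},"grip_force":{"type":"number"}},"required":["moves"]}

```bash
ls; mkdir -p pics
cat > h.py <<'E'
import numpy as np, cv2
from station import get_state, grab_frame, job_done, tcp_to_grasp
from scipy.spatial.transform import Rotation as Rn
def cloud(f):
    h=f['img'].shape[0]; fl=h/2/np.tan(np.radians(f['fovy'])/2)
    v,u=np.mgrid[0:f['img'].shape[0],0:f['img'].shape[1]]
    z=f['range_z']; p=np.stack([(u-f['cx'])/fl*z,(v-f['cy'])/fl*z,z],-1)
    R=cv2.Rodrigues(np.array(f['rvec'],float))[0]
    w=(p-np.array(f['tvec']).ravel())@R
    w[z==0]=np.nan
    return w
def save(img,n): cv2.imwrite('pics/'+n,img[:,:,::-1])
E
python3 - <<'E'
from h import *
print(get_state(), tcp_to_grasp)
for n in('scene','top'):
    f=grab_frame(n); save(f['img'],n+'0.png'); np.savez(n+'0.npz',**f)
    R=cv2.Rodrigues(np.array(f['rvec'],float))[0]; print(n,f['fovy'],f['cx'],f['cy'],-R.T@np.array(f['tvec']).ravel(),R[2])
    w=cloud(f); print(np.isnan(w[...,0]).mean())
E
```

```text
pics
{'t': 0.0, 'q': array([-8.45909537e-01,  3.59359633e-01,  1.10551238e-02, -3.57640615e-04,
       -1.22408646e+00, -2.88112186e-01]), 'qd': array([-0.00024813,  0.0010262 ,  0.0003054 , -0.00071451,  0.00179183,
       -0.00080999]), 'joint_efforts': array([ 1.76365966e-04, -5.82722747e+01,  2.93052703e+01,  6.99711934e+00,
        6.84271901e-03, -1.30273766e-04]), 'eef_pos': array([ 0.28545924, -0.61144681,  0.40373709]), 'ee_rot': array([-3.14146185e+00, -1.62445562e-03,  2.00744903e+00]), 'force': array([0.68432932, 0.36156182, 0.91612923]), 'moment': array([-0.03343731,  0.01167822,  0.05985743]), 'width': 0.08780090601600032} 0.1593
scene 57.4240636799891 317.51403790202465 195.55337982015703 [ 1.225922   -0.05099582  0.84614659] [-0.66904493  0.07225446 -0.73970141]
0.00384765625
top 47.97710492317826 323.3155794702286 192.88709487216846 [ 0.41256571 -0.0136787   1.27879463] [ 0.15084531 -0.00182512 -0.98855569]
0.004125
```

View pics/scene0.png

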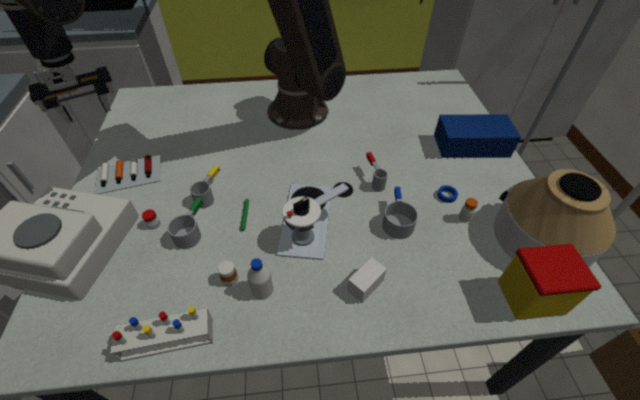

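View pics/top0.png

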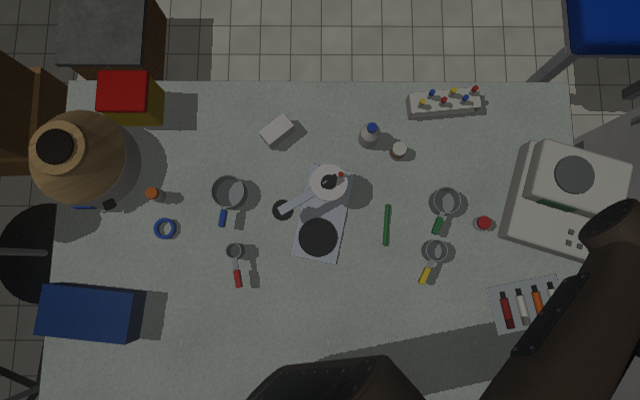

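```bash
cat >> h.py <<'E'
from scipy.optimize import least_squares
HUE={'a':(100,130),'b':(45,85),'c':(20,34),'d':(172,8)}
RAD={'a':.046,'b':.038,'c':.030,'d':.022}
def cups(f,which='abcd',zb=0.,box=(.25,.85,-.5,.45),near=None):
    """zb: z of cup bottom. returns dict name->(cx,cy,yaw,res)"""
    w=cloud(f); hsv=cv2.cvtColor(f['img'],cv2.COLOR_RGB2HSV); H,S,V=[hsv[...,i].astype(int) for i in range(3)]
    out={}
    for k in which:
        zk=zb[k] if isinstance(zb,dict) else zb
        lo,hi=HUE[k]; m=((H>=lo)&(H<=hi)) if lo<hi else ((H>=lo)|(H<=hi))
        X,Y,Z=w[...,0],w[...,1],w[...,2]
        m&=(S>110)&(V>40)&(Z>zk+.04)&(Z<zk+.08)&(X>box[0])&(X<box[1])&(Y>box[2])&(Y<box[3])
        if near and k in near: m&=np.hypot(X-near[k][0],Y-near[k][1])<.13
        n,lab,st,_=cv2.connectedComponentsWithStats(m.astype(np.uint8))
        if n<2: out[k]=None; continue
        i=1+np.argmax(st[1:,4]); g=w[lab==i]; gt=g[g[:,2]>zk+.058]; gc=np.median(gt[:,:2],0) if len(gt)>8 else np.median(g[:,:2],0)
        d=np.hypot(X-gc[0],Y-gc[1])
        r=(Z>zk+.050)&(Z<zk+.068)&(d>.076-RAD[k]-.012)&(d<.076+RAD[k]+.012)&(S<90)
        P=w[r][:,:2]
        # circle through rim midline, known radius; centre 76 mm from grip
        best=None
        for a in np.arange(0,6.28,.26):
            c0=gc+.076*np.array([np.cos(a),np.sin(a)])
            s=least_squares(lambda c:np.r_[(np.hypot(*(P-c).T)-RAD[k]+.0015)/np.sqrt(len(P))*3,(np.hypot(*(gc-c))-.076)*.5],c0,loss='soft_l1',f_scale=.004)
            if best is None or s.cost<best.cost: best=s
        c=best.x; v=gc-c
        out[k]=(c.round(4),round(float(np.arctan2(v[1],v[0])),3),gc.round(4),round(float(np.hypot(*v)),4),len(P),st[i,4],round(float(np.median(np.abs(np.hypot(*(P-c).T)-RAD[k]+.0015))),4))
    return out
def ray(f,uv,z):
    fl=f['img'].shape[0]/2/np.tan(np.radians(float(f['fovy']))/2); R=cv2.Rodrigues(np.array(f['rvec'],float))[0]
    o=-R.T@np.array(f['tvec']).ravel(); uv=np.atleast_2d(uv)
    d=np.c_[(uv[:,0]-f['cx'])/fl,(uv[:,1]-f['cy'])/fl,np.ones(len(uv))]@R
    return o+d*((z-o[2])/d[:,2])[:,None]
E
cat > m.py <<'E'
from h import *
for n in('scene','top'):
    f=np.load(n+'0.npz'); w=cloud(f); print(n)
    for k,v in cups(f).items(): print(k,v)
    V=f['img'].max(2); Z=w[...,2]; X=w[...,0];Y=w[...,1]
    ok=(X>.3)&(X<.9)&(np.abs(Y)<.25)
    for nm,m,z in(('pad',ok&(V<50)&(Z>.004)&(Z<.02),.012),('foot',ok&(V<50)&(Z>.105)&(Z<.132),.124),('knob',ok&(V<60)&(Z>.14)&(Z<.175),.162),('hub',ok&(V>100)&(Z>.112)&(Z<.13),.124)):
        nn,lab,st,_=cv2.connectedComponentsWithStats(m.astype(np.uint8)); 
        if nn<2: print(nm,None);continue
        i=1+np.argmax(st[1:,4]); vu=np.argwhere(lab==i)[:,::-1]; P=ray(f,vu,z)[:,:2]
        (c,r)=cv2.minEnclosingCircle(P.astype(np.float32)); 
        print(nm,st[i],'mean',P.mean(0).round(4),'cloudmean',w[lab==i].mean(0).round(4),'enc',np.round(c,4),round(r,4),'rect',cv2.minAreaRect((P*1000).astype(np.float32)))
E
python3 m.py
python3 - <<'E'
from h import *
f=np.load('top0.npz'); save(cv2.resize(f['img'][150:290,200:480],None,fx=2.8,fy=2.8,interpolation=2),'topc.png')
w=cloud(f); print(w[270:300,390,2].round(4)[:10], np.nanstd(w[260:300,250:380,2]))
E
```

```text
scene
a (array([0.5391, 0.235 ]), 1.874, array([0.5321, 0.2576]), 0.0237, 376, np.int32(58), 0.0432)
b (array([ 0.514 , -0.3356]), 1.54, array([ 0.5144, -0.322 ]), 0.0136, 404, np.int32(104), 0.0436)
c (array([ 0.4462, -0.3186]), 2.643, array([ 0.3814, -0.2833]), 0.0738, 163, np.int32(88), 0.0011)
d (array([ 0.5489, -0.4943]), 2.068, array([ 0.5274, -0.4547]), 0.0451, 258, np.int32(117), 0.0297)
pad [293 188  30  10 206] mean [0.4544 0.0028] cloudmean [0.4549 0.0028 0.0126] enc [0.4616 0.0005] 0.0457 rect ((455.159912109375, 1.1422843933105469), (89.79503631591797, 38.16085433959961), 83.8606948852539)
foot [339 183  13  14  69] mean [0.565  0.1001] cloudmean [0.558  0.1017 0.1164] enc [0.558  0.0936] 0.0252 rect ((561.5401000976562, 100.16899108886719), (26.217288970947266, 49.859458923339844), 61.609317779541016)
knob [294 199  15  13 115] mean [ 0.6334 -0.0288] cloudmean [ 0.6258 -0.0285  0.1532] enc [ 0.6322 -0.0291] 0.0239 rect ((632.78173828125, -28.704822540283203), (23.970060348510742, 46.59968185424805), 31.267868041992188)
hub [282 183  66  44 890] mean [ 0.6103 -0.0013] cl
[... 851 characters left out ...]
[0.5424 0.095  0.1163] enc [0.5448 0.0903] 0.0264 rect ((543.5284423828125, 92.3729476928711), (52.1333122253418, 45.638092041015625), 34.15572738647461)
knob [321 174  17  13  95] mean [ 0.6168 -0.0299] cloudmean [ 0.6176 -0.03    0.1579] enc [ 0.6159 -0.0299] 0.0218 rect ((616.8250732421875, -29.26940155029297), (16.149620056152344, 43.08336639404297), 30.30130958557129)
hub [ 278  163   70   52 1154] mean [ 0.6026 -0.0014] cloudmean [ 0.6026 -0.0014  0.124 ] enc [0.594  0.0143] 0.0995 rect ((583.89111328125, 4.961982727050781), (96.65068054199219, 195.5381622314453), 45.859291076660156)
[ 0.0029  0.0011 -0.004   0.0023 -0.0014  0.0007 -0.003   0.0036 -0.0032
  0.005 ] 0.002636762195379568
```

View pics/topc.png

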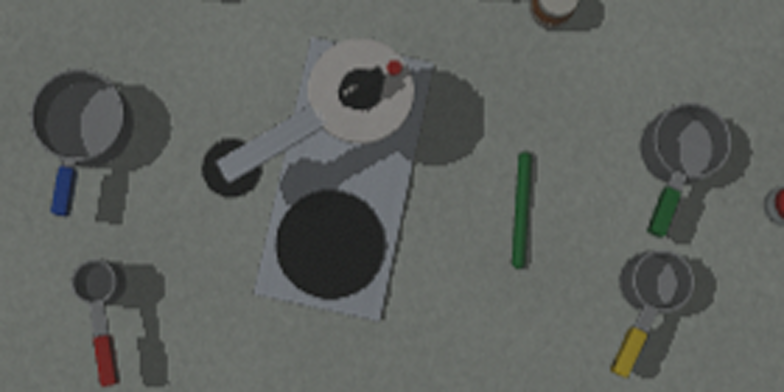

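```bash
python3 - <<'E'
s=open('h.py').read()
a=s.index("        best=None\n"); b=s.index("        c=best.x;")
s=s[:a]+'''        A=np.arange(0,6.283,.02); C=gc+.076*np.c_[np.cos(A),np.sin(A)]
        sc=[(np.abs(np.hypot(*(P-c).T)-RAD[k]+.0015)<.004).sum() for c in C]
        c=C[np.argmax(sc)]
        for _ in range(4):
            Q=P[np.abs(np.hypot(*(P-c).T)-RAD[k]+.0015)<.005]
            c=least_squares(lambda c:np.r_[(np.hypot(*(Q-c).T)-RAD[k]+.0015)/np.sqrt(len(Q)),(np.hypot(*(gc-c))-.076)*.15],c).x
        P=Q
'''+s[b:].replace("        c=best.x; v=gc-c","        v=gc-c",1)
s=s.replace("box=(.25,.85,-.5,.45)","box=(.25,.85,-.38,.45)")
open('h.py','w').write(s)
E
python3 m.py | grep -v -e pad -e foot -e hub
```

```text
scene
a (array([0.6063, 0.2493]), 3.031, array([0.5321, 0.2576]), 0.0746, 247, np.int32(58), 0.0009)
b (array([ 0.583 , -0.3527]), 2.721, array([ 0.5144, -0.322 ]), 0.0751, 212, np.int32(104), 0.0009)
c (array([ 0.4468, -0.3193]), 2.638, array([ 0.3814, -0.2833]), 0.0747, 148, np.int32(88), 0.0008)
d (array([0.4443, 0.2273]), -2.918, array([0.3706, 0.2105]), 0.0757, 96, np.int32(56), 0.001)
knob [294 199  15  13 115] mean [ 0.6334 -0.0288] cloudmean [ 0.6258 -0.0285  0.1532] enc [ 0.6322 -0.0291] 0.0239 rect ((632.78173828125, -28.704822540283203), (23.970060348510742, 46.59968185424805), 31.267868041992188)
top
a (array([0.6045, 0.2477]), 3.007, array([0.5277, 0.2581]), 0.0775, 173, np.int32(91), 0.0008)
b (array([ 0.5815, -0.3537]), 2.737, array([ 0.5109, -0.3235]), 0.0769, 150, np.int32(88), 0.0009)
c (array([ 0.4451, -0.3205]), 2.656, array([ 0.3779, -0.2851]), 0.0759, 113, np.int32(118), 0.0008)
d (array([0.4422, 0.2255]), -2.966, array([0.3671, 0.2122]), 0.0762, 78, np.int32(94), 0.001)
knob [321 174  17  13  95] mean [ 0.6168 -0.0299] cloudmean [ 0.6176 -0.03    0.1579] enc [ 0.6159 -0.0299] 0.0218 rect ((616.8250732421875, -29.26940155029297), (16.149620056152344, 43.08336639404297), 30.30130958557129)
```

```bash
cat >> h.py <<'E'
def plan(g,yaw,s=None):
    s=s or get_state(); R=Rn.from_euler('xyz',s['ee_rot']); T=Rn.from_euler('xyz',[np.pi,0,yaw])
    d=R.inv().apply(np.array(g)+[0,0,tcp_to_grasp]-s['eef_pos'])*1000; r=np.degrees((R.inv()*T).as_rotvec())
    q=(yaw-np.arctan2(g[1],g[0])-np.pi); print('move',d.round(1),r.round(1),'q6~',round(q,2))
def st():
    s=get_state(); print('t',round(s['t'],2),'grasp',(s['eef_pos']-[0,0,tcp_to_grasp]).round(4),'rot',s['ee_rot'].round(3),'F',s['force'].round(1),'M',s['moment'].round(2),'w',round(s['width'],4),'q',s['q'].round(2))
E
python3 - <<'E'
from h import *
for n in('scene','top'):
    f=np.load(n+'0.npz'); w=cloud(f); V=f['img'].max(2).astype(int); S=V-f['img'].min(2)
    m=(w[...,2]>.116)&(w[...,2]<.131)&(V>60)&(np.hypot(w[...,0]-.62,w[...,1]+.03)<.07)
    c=max(cv2.findContours(m.astype(np.uint8),0,1)[0],key=len)[:,0].astype(float); P=ray(f,c,.124)[:,:2]
    c0=np.array([.62,-.03]); a=np.array([np.cos(2.105),np.sin(2.105)])
    for _ in range(5):
        d=P-c0; k=(d@a/np.hypot(*d.T)<.6)&(abs(np.hypot(*d.T)-.05)<.008)
        r=least_squares(lambda p:np.hypot(*(P[k]-p[:2]).T)-p[2],[*c0,.05]); c0=r.x[:2]
    print(n,r.x.round(4),k.sum())
plan([.617,-.030,.20],2.105+np.pi/2)
plan([.617,-.030,.149],2.105+np.pi/2)
E
```

```text
scene [ 0.6225 -0.028   0.0492] 72
top [ 0.6188 -0.0293  0.0487] 74
move [386.6 546.4  45. ] [  0.1  -0.1 -95.6] q6~ 0.58
move [386.5 546.4  96. ] [  0.1  -0.1 -95.6] q6~ 0.58
```

Emit:
{"api": "drive_tool", "payload": {
  "moves": [
    [386, 549, 20, 0, 0, -95.6, -0.1],
    [386, 549, 20, 0, 0, -95.6, -0.1],
    [386, 549, 20, 0, 0, -95.6, -0.1],
    [386, 549, 20, 0, 0, -95.6, -0.1],
    [386, 549, 20, 0, 0, -95.6, -0.1],
    [386, 549, 20, 0, 0, -95.6, -0.1],
    [386, 549, 20, 0, 0, -95.6, -0.1],
    [386, 549, 20, 0, 0, -95.6, -0.1],
    [386, 549, 20, 0, 0, -95.6, -0.1],
    [386, 549, 20, 0, 0, -95.6, -0.1],
    [386, 549, 20, 0, 0, -95.6, -0.1],
    [386, 549, 20, 0, 0, -95.6, -0.1]
  ]
}}

```text
t: 1.6
eef_pos: [0.6209, -0.0267, 0.3834]
ee_rot: [3.141, -0.001, -2.604]
force: [-1.0, -0.6, -0.4]
width: 0.0484
```

Emit:
{"api": "drive_tool", "payload": {
  "moves": [
    [0, 0, 1, 0, 0, 0, -0.1],
    [0, 0, 1, 0, 0, 0, -0.1],
    [0, 0, 1, 0, 0, 0, -0.1],
    [0, 0, 1, 0, 0, 0, -0.1]
  ]
}}

```text
t: 2.1
eef_pos: [0.6195, -0.0303, 0.384]
ee_rot: [-3.141, 0.0, -2.608]
force: [0.6, -0.1, 0.1]
width: 0.0482
```

```bash
python3 -c "
from h import *
st(); plan([.6195,-.029,.149],2.105+np.pi/2)"
```

```text
t 2.1 grasp [ 0.6195 -0.0303  0.2247] rot [-3.141  0.    -2.608] F [ 0.6 -0.1  0.1] M [ 0.01  0.11 -0.02] w 0.0482 q [ 0.27  0.28 -0.15 -0.   -1.14  0.27]
move [-0.6  1.1 75.7] [-0.  0. -0.] q6~ 0.58
```

Emit:
{"api": "drive_tool", "payload": {
  "moves": [
    [-0.6, 1, 40, 0, 0, 0, -0.1],
    [-0.6, 1, 76, 0, 0, 0, -0.1],
    [-0.6, 1, 76, 0, 0, 0, -0.1],
    [-0.6, 1, 76, 0, 0, 0, -0.1],
    [-0.6, 1, 76, 0, 0, 0, 1],
    [-0.6, 1, 76, 0, 0, 0, 1],
    [-0.6, 1, 76, 0, 0, 0, 1],
    [-0.6, 1, 76, 0, 0, 0, 1]
  ],
  "grip_force": 15
}}

```text
t: 3.1
eef_pos: [0.6196, -0.0285, 0.3078]
ee_rot: [-3.142, 0.0, -2.607]
force: [-3.2, -1.3, 2.2]
width: 0.0138
```

```bash
python3 -c "
from h import *
st()"
```

```text
t 3.1 grasp [ 0.6196 -0.0285  0.1485] rot [-3.142  0.    -2.607] F [-3.2 -1.3  2.2] M [-0.64  1.38  0.19] w 0.0138 q [ 0.27  0.35 -0.24  0.   -0.98  0.27]
```

Emit:
{"api": "drive_tool", "payload": {
  "moves": [
    [0, 0, 0, 0, 0, 8, 1],
    [0, 0, 0, 0, 0, 16, 1],
    [0, 0, 0, 0, 0, 24, 1],
    [0, 0, 0, 0, 0, 32, 1],
    [0, 0, 0, 0, 0, 40, 1],
    [0, 0, 0, 0, 0, 48, 1],
    [0, 0, 0, 0, 0, 54, 1],
    [0, 0, 0, 0, 0, 58, 1],
    [0, 0, 0, 0, 0, 58, 1],
    [0, 0, 0, 0, 0, 58, 1]
  ]
}}

```text
t: 4.35
eef_pos: [0.6199, -0.0285, 0.3079]
ee_rot: [3.141, 0.001, 2.665]
force: [1.0, -0.5, 1.0]
width: 0.0139
```

```bash
python3 -c "
from h import *
st()"
```

```text
t 4.35 grasp [ 0.6199 -0.0285  0.1486] rot [3.141e+00 1.000e-03 2.665e+00] F [ 1.  -0.5  1. ] M [-0.2  -0.24 -0.13] w 0.0139 q [ 0.27  0.35 -0.24  0.   -0.98 -0.74]
```

Emit:
{"api": "drive_tool", "payload": {
  "moves": [
    [0, 0, 0, 0, 0, 0, 0],
    [0, 0, 0, 0, 0, 0, 0],
    [0, 0, 0, 0, 0, 0, 0],
    [0, 0, -40, 0, 0, 0, 0],
    [0, 0, -80, 0, 0, 0, 0],
    [0, 0, -80, 0, 0, 0, 0],
    [0, 0, -80, 0, 0, 0, 0]
  ]
}}

```text
t: 5.22
eef_pos: [0.6194, -0.0284, 0.3873]
ee_rot: [3.141, -0.0, 2.664]
force: [0.8, -0.3, -0.5]
width: 0.0435
```

```bash
cat > look.py <<'E'
import sys
from h import *
which=sys.argv[1]; tag=sys.argv[2]; st()
o={}
for n in('scene','top'):
    f=grab_frame(n); np.savez(n+tag+'.npz',**f); save(f['img'],n+tag+'.png')
    for k,v in cups(f,which).items(): print(n,k,v); o.setdefault(k,[]).append(v)
for k,v in o.items():
    v=[x for x in v if x]; gr=np.mean([x[0]+.076*np.array([np.cos(x[1]),np.sin(x[1])]) for x in v],0); y=np.mean([x[1]%6.283 for x in v]); c=np.mean([x[0] for x in v],0)
    print(k,'c',c.round(4),'grip',gr.round(4),'yaw',y.round(3))
    for s in(1,-1):
        plan([*gr,.16],y+s*np.pi/2)
E
python3 look.py a 1
```

```text
t 5.22 grasp [ 0.6194 -0.0284  0.228 ] rot [ 3.141 -0.     2.664] F [ 0.8 -0.3 -0.5] M [ 0.04  0.12 -0.05] w 0.0435 q [ 0.27  0.28 -0.14 -0.   -1.15 -0.75]
scene a (array([0.6062, 0.2493]), 3.022, array([0.5304, 0.2584]), 0.0763, 238, np.int32(57), 0.001)
top a None
a c [0.6062 0.2493] grip [0.5307 0.2584] yaw 3.022
move [210.5 214.   67.3] [ 1.000e-01 -1.000e-01 -1.105e+02] q6~ 1.0
move [210.5 214.   67.3] [-0.1 -0.  69.5] q6~ -2.14
```

View pics/top1.png

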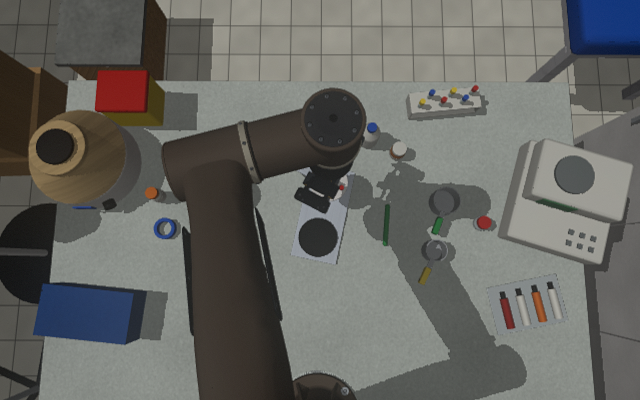

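Emit:
{"api": "drive_tool", "payload": {
  "moves": [
    [211, 213, 0, 0, 0, -110.5, 0],
    [211, 213, 0, 0, 0, -110.5, 0],
    [211, 213, 0, 0, 0, -110.5, 0],
    [211, 213, 0, 0, 0, -110.5, 0],
    [211, 213, 0, 0, 0, -110.5, 0],
    [211, 213, 0, 0, 0, -110.5, 0],
    [211, 213, 0, 0, 0, -110.5, 0],
    [211, 213, 0, 0, 0, -110.5, 0],
    [211, 213, 0, 0, 0, -110.5, -0.1],
    [211, 213, 70, 0, 0, -110.5, -0.1],
    [211, 213, 90, 0, 0, -110.5, -0.1],
    [211, 213, 90, 0, 0, -110.5, -0.1]
  ]
}}

```text
t: 6.82
eef_pos: [0.5295, 0.2571, 0.2946]
ee_rot: [3.137, -0.005, -1.691]
force: [-0.0, -0.2, 0.8]
width: 0.0481
```

```bash
python3 -c "
from h import *
st(); plan([.530,.2577,.055],3.02+np.pi/2)
f=grab_frame('scene'); print(cups(f,'a')); save(cv2.resize(f['img'][130:290,240:560],None,fx=2.4,fy=2.4),'s2.png')"
```

```text
t 6.83 grasp [0.5295 0.2571 0.1353] rot [ 3.137 -0.005 -1.691] F [-0.  -0.2  0.8] M [-0.05  0.1   0.01] w 0.0481 q [ 0.78  0.31 -0.33 -0.   -0.94  0.67]
move [-1.1 -0.8 80.3] [ 0.2 -0.3  0.1] q6~ 1.0
{'a': (array([0.6063, 0.2494]), 3.025, array([0.5337, 0.258 ]), 0.0731, 247, np.int32(51), 0.0008)}
```

View pics/s2.png

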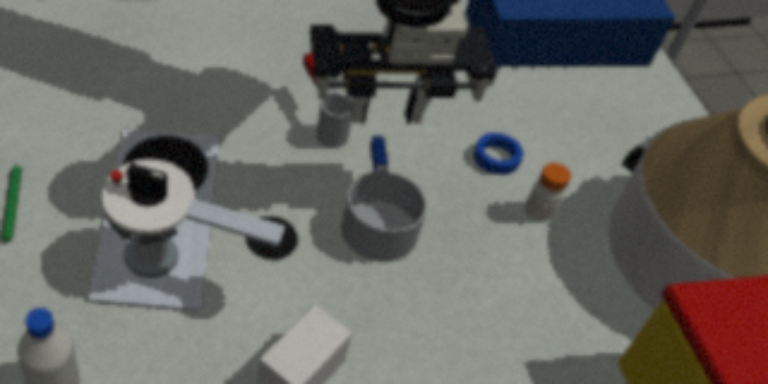

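Emit:
{"api": "drive_tool", "payload": {
  "moves": [
    [-1, -0.8, 40, 0, 0, 0, -0.1],
    [-1, -0.8, 80, 0, 0, 0, -0.1],
    [-1, -0.8, 80, 0, 0, 0, -0.1],
    [-1, -0.8, 80, 0, 0, 0, -0.1],
    [-1, -0.8, 80, 0, 0, 0, 1],
    [-1, -0.8, 80, 0, 0, 0, 1],
    [-1, -0.8, 80, 0, 0, 0, 1],
    [-1, -0.8, 80, 0, 0, 0, 1],
    [-1, -0.8, 60, 0, 0, 0, 1],
    [-1, -0.8, 20, 0, 0, 0, 1],
    [-1, -0.8, -20, 0, 0, 0, 1],
    [-1, -0.8, -20, 0, 0, 0, 1]
  ],
  "grip_force": 55
}}

```text
t: 8.38
eef_pos: [0.5319, 0.2592, 0.3211]
ee_rot: [-3.137, 0.004, -1.69]
force: [-0.1, -0.3, -2.1]
width: 0.0156
```

```bash
cat > place.py <<'E'
# args: cup, world handle angle deg, side(+1/-1), grasp z for approach ; grip offset measured optional
import sys
from h import *
psi=np.radians(float(sys.argv[1])); s=int(sys.argv[2]); zs=[float(x) for x in sys.argv[3].split(',')]
pad=np.array([.4815,-.0005]); off=float(sys.argv[4]) if len(sys.argv)>4 else .076
g=pad+off*np.array([np.cos(psi),np.sin(psi)]); st(); print(g)
for z in zs: plan([*g,z],psi+s*np.pi/2)
E
python3 - <<'E'
from h import *
f=grab_frame('scene'); w=cloud(f); save(f['img'],'s3.png')
s=get_state(); zb=s['eef_pos'][2]-tcp_to_grasp-.055; print(zb)
print(cups(f,'a',zb))
# rim plane fit
c=cups(f,'a',zb)['a'][0]; d=np.hypot(w[...,0]-c[0],w[...,1]-c[1]); m=(abs(d-.0445)<.008)&(abs(w[...,2]-zb-.06)<.012)
P=w[m]; A=np.c_[P[:,:2]-c,np.ones(len(P))]; print(np.linalg.lstsq(A,P[:,2],rcond=None)[0], len(P))
E
python3 place.py 85 1 .155,.08,.067
```

```text
0.1045983406228474
{'a': (array([0.6082, 0.2507]), 3.007, array([0.5417, 0.2597]), 0.0671, 266, np.int32(53), 0.0009)}
[-0.00908285  0.00506688  0.16004161] 303
t 8.43 grasp [0.5312 0.2587 0.1596] rot [-3.140e+00  2.000e-03 -1.691e+00] F [-0.5 -0.8 -2. ] M [-0.09  0.3   0.02] w 0.0157 q [ 0.78  0.29 -0.3  -0.   -0.98  0.67]
[0.48812384 0.0752108 ]
move [187.4  20.8   4.2] [ 0.   0.2 88.1] q6~ -0.24
move [187.5  20.9  79.2] [ 0.   0.2 88.1] q6~ -0.24
move [187.6  20.9  92.2] [ 0.   0.2 88.1] q6~ -0.24
```

Emit:
{"api": "drive_tool", "payload": {
  "moves": [
    [30, 0, -10, 0, 0, 10, 1],
    [55, 3, -10, 0, 0, 20, 1],
    [80, 6, -10, 0, 0, 30, 1],
    [105, 9, -10, 0, 0, 40, 1],
    [130, 12, -10, 0, 0, 50, 1],
    [150, 15, -10, 0, 0, 60, 1],
    [170, 18, -10, 0, 0, 70, 1],
    [187.5, 21, -10, 0, 0, 80, 1],
    [187.5, 21, 0, 0, 0, 88, 1],
    [187.5, 21, 30, 0, 0, 88, 1],
    [187.5, 21, 60, 0, 0, 88, 1],
    [187.5, 21, 60, 0, 0, 88, 1]
  ]
}}

```text
t: 9.93
eef_pos: [0.4865, 0.0743, 0.2549]
ee_rot: [-3.138, -0.006, 3.056]
force: [-0.1, 0.5, -1.3]
width: 0.0156
```

```bash
python3 place.py 85 1 .08,.068
python3 - <<'E'
from h import *
s=get_state(); zb=s['eef_pos'][2]-tcp_to_grasp-.055
for n in('scene','top'):
    f=grab_frame(n); print(cups(f,'a',zb)); save(f['img'],n+'4.png')
E
```

```text
t 9.93 grasp [0.4865 0.0743 0.0956] rot [-3.138 -0.006  3.056] F [-0.1  0.5 -1.3] M [0.12 0.11 0.02] w 0.0156 q [ 0.55  0.22 -0.58 -0.   -0.78 -0.64]
[0.48812384 0.0752108 ]
move [-1.6  1.1 15.6] [-0.2 -0.3  0.1] q6~ -0.24
move [-1.7  1.2 27.6] [-0.2 -0.3  0.1] q6~ -0.24
{'a': (array([ 0.7379, -0.0888]), -0.895, array([ 0.7788, -0.1399]), 0.0655, 15, np.int32(6), 0.0013)}
{'a': (array([ 0.7566, -0.2047]), 1.572, array([ 0.7565, -0.1387]), 0.066, 19, np.int32(2), 0.0014)}
```

Emit:
{"api": "drive_tool", "payload": {
  "moves": [
    [-1.6, 1.1, 16, 0, 0, 0, 1],
    [-1.6, 1.1, 22, 0, 0, 0, 1],
    [-1.6, 1.1, 26, 0, 0, 0, 1],
    [-1.6, 1.1, 28, 0, 0, 0, 1],
    [-1.6, 1.1, 28, 0, 0, 0, 1],
    [-1.6, 1.1, 28, 0, 0, 0, 1]
  ]
}}

```text
t: 10.78
eef_pos: [0.4897, 0.076, 0.23]
ee_rot: [3.141, 0.001, 3.057]
force: [0.5, 0.8, -0.6]
width: 0.0152
```

```bash
python3 -c "
from h import *
st()"
```

```text
t 10.78 grasp [0.4897 0.076  0.0707] rot [3.141e+00 1.000e-03 3.057e+00] F [ 0.5  0.8 -0.6] M [0.2 0.1 0. ] w 0.0152 q [ 0.55  0.26 -0.6   0.   -0.71 -0.64]
```

Emit:
{"api": "drive_tool", "payload": {
  "moves": [
    [1, 0, 1, 0, 0, 0, 1],
    [1, 0, 2, 0, 0, 0, 1],
    [1, 0, 3, 0, 0, 0, 1],
    [1, 0, 3, 0, 0, 0, 1]
  ]
}}

```text
t: 11.28
eef_pos: [0.4895, 0.0768, 0.2292]
ee_rot: [3.14, 0.003, 3.058]
force: [-6.2, 3.2, 24.2]
width: 0.0158
```

```bash
python3 -c "
from h import *
st()"
```

```text
t 11.28 grasp [0.4895 0.0768 0.0699] rot [3.140e+00 3.000e-03 3.058e+00] F [-6.2  3.2 24.2] M [ 0.76  2.71 -0.18] w 0.0158 q [ 0.55  0.26 -0.6   0.   -0.71 -0.64]
```

Emit:
{"api": "drive_tool", "payload": {
  "moves": [
    [1, 0, 0.5, 0, 0, 0, 1],
    [1, 0, 0.5, 0, 0, 0, 0.6],
    [1, 0, 0.5, 0, 0, 0, 0.3],
    [1, 0, 0.5, 0, 0, 0, 0],
    [1, 0, 0.5, 0, 0, 0, 0],
    [1, 0, -40, 0, 0, 0, 0],
    [1, 0, -90, 0, 0, 0, 0],
    [1, 0, -140, 0, 0, 0, 0],
    [1, 0, -140, 0, 0, 0, 0]
  ]
}}

```text
t: 12.4
eef_pos: [0.4886, 0.0765, 0.3706]
ee_rot: [3.138, 0.007, 3.057]
force: [-0.8, 0.1, -0.6]
width: 0.0438
```

```bash
python3 look.py bc 5
python3 - <<'E'
from h import *
for n in('scene','top'):
    print(cups(np.load(n+'5.npz'),'a',.012))
E
```

```text
t 12.4 grasp [0.4886 0.0765 0.2113] rot [3.138 0.007 3.057] F [-0.8  0.1 -0.6] M [0.03 0.06 0.01] w 0.0438 q [ 0.55  0.08 -0.43  0.   -1.05 -0.64]
scene b (array([ 0.583 , -0.3524]), 2.722, array([ 0.5144, -0.3218]), 0.0752, 216, np.int32(102), 0.0009)
scene c (array([ 0.4465, -0.3195]), 2.647, array([ 0.3799, -0.2836]), 0.0756, 145, np.int32(89), 0.0007)
top b (array([ 0.5816, -0.3538]), 2.742, array([ 0.5111, -0.324 ]), 0.0765, 149, np.int32(85), 0.0009)
top c (array([ 0.4451, -0.3204]), 2.663, array([ 0.3779, -0.2856]), 0.0756, 115, np.int32(119), 0.0007)
b c [ 0.5823 -0.3531] grip [ 0.5126 -0.3228] yaw 2.732
move [ -59.2 -395.3   47.1] [  0.    0.  -71.4] q6~ 1.72
move [ -59.2 -395.3   47.1] [ 1.000e-01 -0.000e+00  1.086e+02] q6~ -1.42
c c [ 0.4458 -0.32  ] grip [ 0.3786 -0.2844] yaw 2.655
move [  77.6 -368.4   47.1] [  0.   0. -67.] q6~ 1.73
move [  77.6 -368.4   47.1] [ 1.00e-01 -0.00e+00  1.13e+02] q6~ -1.41
{'a': (array([0.4835, 0.0023]), 1.435, array([0.4938, 0.0772]), 0.0756, 195, np.int32(96), 0.001)}
{'a': None}
```

View pics/scene5.png

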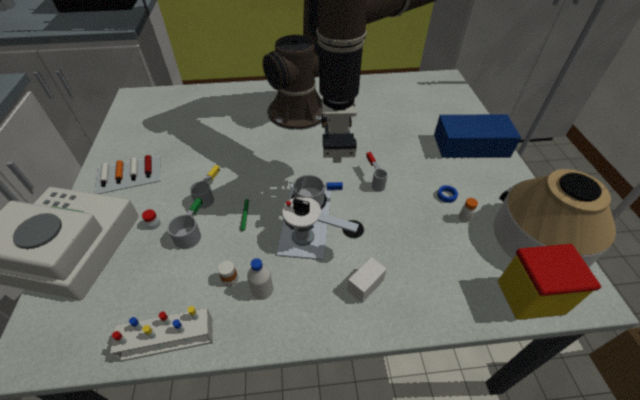

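Emit:
{"api": "drive_tool", "payload": {
  "moves": [
    [-59, -395.5, 0, 0, 0, -71.4, -0.1],
    [-59, -395.5, 0, 0, 0, -71.4, -0.1],
    [-59, -395.5, 0, 0, 0, -71.4, -0.1],
    [-59, -395.5, 0, 0, 0, -71.4, -0.1],
    [-59, -395.5, 0, 0, 0, -71.4, -0.1],
    [-59, -395.5, 0, 0, 0, -71.4, -0.1],
    [-59, -395.5, 0, 0, 0, -71.4, -0.1],
    [-59, -395.5, 0, 0, 0, -71.4, -0.1],
    [-59, -395.5, 60, 0, 0, -71.4, -0.1],
    [-59, -395.5, 90, 0, 0, -71.4, -0.1],
    [-59, -395.5, 90, 0, 0, -71.4, -0.1],
    [-59, -395.5, 90, 0, 0, -71.4, -0.1]
  ]
}}

```text
t: 14.0
eef_pos: [0.5132, -0.3231, 0.2771]
ee_rot: [3.142, -0.0, -1.98]
force: [-0.1, 0.3, -0.0]
width: 0.0478
```

```bash
python3 -c "
from h import *
st(); plan([.5126,-.3228,.055],2.732+np.pi/2)
f=grab_frame('scene'); print(cups(f,'b'));print(cups(f,'a',.012))"
```

```text
t 14.0 grasp [ 0.5132 -0.3231  0.1178] rot [ 3.142 -0.    -1.98 ] F [-0.1  0.3 -0. ] M [-0.08  0.11 -0.03] w 0.0478 q [-0.24  0.36 -0.31  0.   -0.91  1.4 ]
move [-0.1  0.7 62.8] [ 0. -0.  0.] q6~ 1.72
{'b': (array([ 0.5831, -0.3525]), 2.721, array([ 0.5156, -0.3223]), 0.0739, 220, np.int32(74), 0.0009)}
{'a': (array([0.4834, 0.0024]), 1.44, array([0.4934, 0.0784]), 0.0766, 194, np.int32(94), 0.0009)}
```

Emit:
{"api": "drive_tool", "payload": {
  "moves": [
    [0, 0.7, 40, 0, 0, 0, -0.1],
    [0, 0.7, 62, 0, 0, 0, -0.1],
    [0, 0.7, 62, 0, 0, 0, -0.1],
    [0, 0.7, 62, 0, 0, 0, -0.1],
    [0, 0.7, 62, 0, 0, 0, 1],
    [0, 0.7, 62, 0, 0, 0, 1],
    [0, 0.7, 62, 0, 0, 0, 1],
    [0, 0.7, 62, 0, 0, 0, 1],
    [0, 0.7, 40, 0, 0, 0, 1],
    [0, 0.7, -10, 0, 0, 0, 1],
    [0, 0.7, -60, 0, 0, 0, 1],
    [0, 0.7, -60, 0, 0, 0, 1]
  ]
}}

```text
t: 15.55
eef_pos: [0.5132, -0.3231, 0.3412]
ee_rot: [-3.134, 0.0, -1.98]
force: [0.7, -0.5, -0.8]
width: 0.0156
```

```bash
sed -i 's/^pad=.*/pad=np.array([.4827,.0015])/' place.py
cat > held.py <<'E'
import sys
from h import *
k=sys.argv[1]; s=get_state(); g=s['eef_pos']-[0,0,tcp_to_grasp]; zb=g[2]-.057; print('zb',zb)
for n in('scene','top'):
    f=grab_frame(n); w=cloud(f); o=cups(f,k,zb)[k]; print(n,o)
    if o:
        c=o[0]; m=(abs(np.hypot(w[...,0]-c[0],w[...,1]-c[1])-RAD[k]+.0015)<.004)&(abs(w[...,2]-zb-.06)<.012)
        P=w[m]; print('rim slope,z',np.linalg.lstsq(np.c_[P[:,:2]-c,np.ones(len(P))],P[:,2],rcond=None)[0].round(4), 'dist',np.hypot(*(c-g[:2])).round(4),'ang',np.arctan2(*(g[:2]-c)[::-1]).round(3),'yaw-90',s['ee_rot'][2]-np.pi/2)
    save(f['img'],n+'h'+k+'.png')
E
python3 held.py b; python3 place.py 135 1 .17,.10,.076
```

```text
zb 0.12487959270061172
scene (array([ 0.5863, -0.3532]), 2.714, array([ 0.528 , -0.3266]), 0.064, 292, np.int32(32), 0.0009)
rim slope,z [-0.0045  0.0034  0.1817] dist 0.0791 ang 2.752 yaw-90 -3.5507091865177496
top NoneTraceback (most recent call last):
  File "place.py", line 6, in <module>
    g=pad+off*np.array([np.cos(psi),np.sin(psi)]); st(); print(g)
          ^^^
NameError: name 'off' is not defined
```

```bash
sed -i 's/^pad=.*/pad=np.array([.4827,.0015]); off=.0767/' place.py
python3 place.py 135 1 .19,.14,.076
```

```text
t 15.65 grasp [ 0.5118 -0.3225  0.1774] rot [-3.141e+00  1.000e-03 -1.981e+00] F [ 0.3  0.7 -1.8] M [-0.01  0.26  0.03] w 0.0155 q [-0.24  0.3  -0.24 -0.   -1.03  1.4 ]
[0.42846491 0.05573509]
move [-313.7  227.2  -12.5] [-0.   0.  21.5] q6~ 0.66
move [-313.7  227.2   37.5] [-0.   0.  21.5] q6~ 0.66
move [-313.6  227.2  101.5] [-0.   0.  21.5] q6~ 0.66
```

Emit:
{"api": "drive_tool", "payload": {
  "moves": [
    [-45, 32, -12, 0, 0, 3, 1],
    [-90, 65, -12, 0, 0, 6, 1],
    [-135, 98, -12, 0, 0, 9, 1],
    [-180, 130, -12, 0, 0, 12, 1],
    [-225, 163, -12, 0, 0, 15, 1],
    [-270, 195, -12, 0, 0, 18, 1],
    [-300, 217, -12, 0, 0, 21, 1],
    [-313.7, 227.2, -12, 0, 0, 21.5, 1],
    [-313.7, 227.2, 20, 0, 0, 21.5, 1],
    [-313.7, 227.2, 37, 0, 0, 21.5, 1],
    [-313.7, 227.2, 37, 0, 0, 21.5, 1],
    [-313.7, 227.2, 37, 0, 0, 21.5, 1]
  ]
}}

```text
t: 17.15
eef_pos: [0.4288, 0.0555, 0.2996]
ee_rot: [3.142, -0.001, -2.356]
force: [1.1, 0.2, -0.2]
width: 0.0155
```

```bash
python3 held.py b; python3 place.py 135 1 .076
```

```text
zb 0.08333465198137252
scene (array([0.4842, 0.0012]), 2.33, array([0.44  , 0.0478]), 0.0642, 214, np.int32(29), 0.001)
rim slope,z [-0.0055  0.0144  0.1399] dist 0.0776 ang 2.366 yaw-90 -3.9265367618035762
top None
t 17.25 grasp [0.4289 0.0556 0.1408] rot [-3.141e+00  1.000e-03 -2.356e+00] F [ 0.4 -0.4 -0.7] M [ 0.01  0.22 -0.01] w 0.0157 q [ 0.59  0.06 -0.65  0.   -0.87  0.2 ]
[0.42846491 0.05573509]
move [ 0.2  0.4 64.8] [-0.  0.  0.] q6~ 0.66
```

```bash
python3 -c "
from h import *
im=cv2.imread('pics/scenehb.png'); cv2.imwrite('pics/z1.png',cv2.resize(im[100:280,220:460],None,fx=3,fy=3))"
```

```text
(no output)
```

View pics/z1.png

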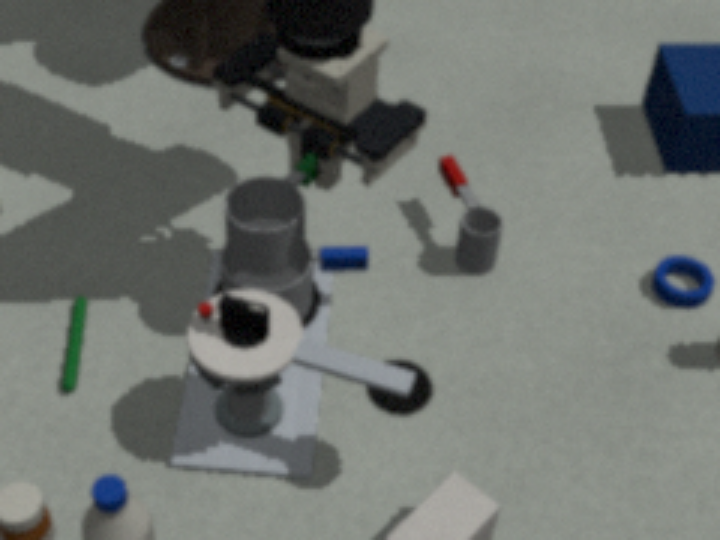

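Emit:
{"api": "drive_tool", "payload": {
  "moves": [
    [0, 0, 20, 0, 0, 0, 1],
    [0, 0, 40, 0, 0, 0, 1],
    [0, 0, 52, 0, 0, 0, 1],
    [0, 0, 58, 0, 0, 0, 1],
    [0, 0, 62, 0, 0, 0, 1],
    [0, 0, 64, 0, 0, 0, 1],
    [0, 0, 64, 0, 0, 0, 1],
    [0, 0, 64, 0, 0, 0, 1]
  ]
}}

```text
t: 18.25
eef_pos: [0.4288, 0.0556, 0.2359]
ee_rot: [-3.141, 0.001, -2.356]
force: [-0.2, -0.1, -0.7]
width: 0.0155
```

```bash
python3 -c "
from h import *
st()"
```

```text
t 18.25 grasp [0.4288 0.0556 0.0766] rot [-3.141e+00  1.000e-03 -2.356e+00] F [-0.2 -0.1 -0.7] M [0.02 0.19 0.01] w 0.0155 q [ 0.59  0.15 -0.73  0.   -0.69  0.2 ]
```

Emit:
{"api": "drive_tool", "payload": {
  "moves": [
    [0, 0, 1, 0, 0, 0, 1],
    [0, 0, 2, 0, 0, 0, 1],
    [0, 0, 2, 0, 0, 0, 1],
    [0, 0, 2, 0, 0, 0, 1]
  ]
}}

```text
t: 18.75
eef_pos: [0.4287, 0.0556, 0.2336]
ee_rot: [-3.142, -0.0, -2.356]
force: [-0.2, 0.6, -0.6]
width: 0.0159
```

```bash
python3 -c "
from h import *
st()"
```

```text
t 18.75 grasp [0.4287 0.0556 0.0743] rot [-3.142 -0.    -2.356] F [-0.2  0.6 -0.6] M [0.08 0.23 0.01] w 0.0159 q [ 0.59  0.16 -0.73  0.   -0.68  0.2 ]
```

Emit:
{"api": "drive_tool", "payload": {
  "moves": [
    [0, 0, 1, 0, 0, 0, 1],
    [0, 0, 1.5, 0, 0, 0, 1],
    [0, 0, 1.5, 0, 0, 0, 1]
  ]
}}

```text
t: 19.12
eef_pos: [0.4287, 0.0557, 0.2327]
ee_rot: [-3.142, 0.0, -2.355]
force: [-4.2, 1.2, 8.1]
width: 0.0157
```

```bash
python3 -c "
from h import *
st()"
```

```text
t 19.12 grasp [0.4287 0.0557 0.0734] rot [-3.142  0.    -2.355] F [-4.2  1.2  8.1] M [ 0.37  1.65 -0.04] w 0.0157 q [ 0.59  0.16 -0.73  0.   -0.68  0.2 ]
```

Contact at the expected height; release and look.

Emit:
{"api": "drive_tool", "payload": {
  "moves": [
    [0, 0, -1, 0, 0, 0, 1],
    [0, 0, -1, 0, 0, 0, 0.6],
    [0, 0, -1, 0, 0, 0, 0.3],
    [0, 0, -1, 0, 0, 0, 0],
    [0, 0, -1, 0, 0, 0, 0],
    [0, 0, -40, 0, 0, 0, 0],
    [0, 0, -90, 0, 0, 0, 0],
    [0, 0, -135, 0, 0, 0, 0],
    [0, 0, -135, 0, 0, 0, 0]
  ]
}}

```text
t: 20.25
eef_pos: [0.4295, 0.0559, 0.3706]
ee_rot: [-3.139, 0.007, -2.355]
force: [-1.2, -0.0, -0.8]
width: 0.0436
```

```bash
python3 look.py c 6
python3 - <<'E'
from h import *
for n in('scene','top'):
    f=np.load(n+'6.npz'); nr={'a':(.483,.0),'b':(.483,0)}
    print(cups(f,'ab',{'a':.012,'b':.018},near=nr))
save(cv2.resize(np.load('scene6.npz')['img'][150:250,250:410],None,fx=4.5,fy=4.5),'z2.png')
E
```

```text
t 20.25 grasp [0.4295 0.0559 0.2113] rot [-3.139  0.007 -2.355] F [-1.2 -0.  -0.8] M [ 0.01  0.15 -0.03] w 0.0436 q [ 0.59 -0.03 -0.54  0.   -1.05  0.2 ]
scene c (array([ 0.4467, -0.3193]), 2.639, array([ 0.3823, -0.2838]), 0.0736, 143, np.int32(82), 0.0008)
top c (array([ 0.4449, -0.3204]), 2.659, array([ 0.3767, -0.2847]), 0.077, 112, np.int32(112), 0.0009)
c c [ 0.4458 -0.3198] grip [ 0.3788 -0.2839] yaw 2.649
move [ 275.1 -204.9   47.6] [ -0.    0.1 -16.8] q6~ 1.72
move [ 275.1 -204.9   47.6] [1.000e-01 0.000e+00 1.632e+02] q6~ -1.42
{'a': (array([0.4796, 0.0035]), 1.379, array([0.4937, 0.0763]), 0.0741, 188, np.int32(96), 0.0029), 'b': (array([0.4839, 0.002 ]), 2.312, array([0.4339, 0.0566]), 0.074, 189, np.int32(62), 0.0008)}
{'a': None, 'b': None}
```

View pics/z2.png

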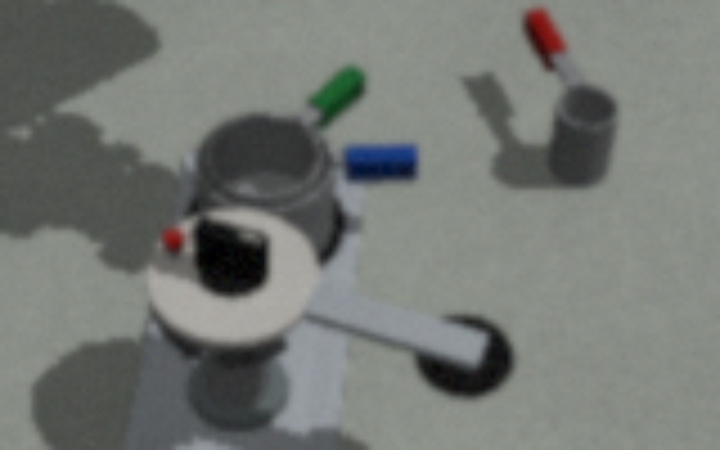

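Emit:
{"api": "drive_tool", "payload": {
  "moves": [
    [275, -205, 0, 0, 0, -16.8, -0.1],
    [275, -205, 0, 0, 0, -16.8, -0.1],
    [275, -205, 0, 0, 0, -16.8, -0.1],
    [275, -205, 0, 0, 0, -16.8, -0.1],
    [275, -205, 0, 0, 0, -16.8, -0.1],
    [275, -205, 0, 0, 0, -16.8, -0.1],
    [275, -205, 60, 0, 0, -16.8, -0.1],
    [275, -205, 90, 0, 0, -16.8, -0.1],
    [275, -205, 90, 0, 0, -16.8, -0.1],
    [275, -205, 90, 0, 0, -16.8, -0.1]
  ]
}}

```text
t: 21.6
eef_pos: [0.3798, -0.284, 0.2777]
ee_rot: [3.142, -0.0, -2.062]
force: [-0.2, 0.3, 0.5]
width: 0.0482
```

```bash
python3 -c "
from h import *
st(); plan([.3785,-.2840,.055],2.655+np.pi/2)
f=grab_frame('scene'); print(cups(f,'c'))
nr={'a':(.483,.0),'b':(.483,0)}
f=grab_frame('top'); print(cups(f,'c')); print(cups(f,'ab',{'a':.012,'b':.018},near=nr))"
```

```text
t 21.6 grasp [ 0.3798 -0.284   0.1184] rot [ 3.142 -0.    -2.062] F [-0.2  0.3  0.5] M [-0.05  0.1   0.04] w 0.0482 q [-0.23  0.16 -0.59  0.   -0.82  1.3 ]
move [ 0.6  1.1 63.4] [ 0.  -0.  -0.3] q6~ 1.73
{'c': (array([ 0.4465, -0.3193]), 2.641, array([ 0.381 , -0.2835]), 0.0747, 146, np.int32(82), 0.0009)}
{'c': None}
{'a': (array([0.4821, 0.001 ]), 1.505, array([0.4872, 0.0778]), 0.0769, 127, np.int32(90), 0.0009), 'b': (array([0.482 , 0.0007]), 2.363, array([0.4266, 0.0554]), 0.0778, 123, np.int32(83), 0.001)}
```

Emit:
{"api": "drive_tool", "payload": {
  "moves": [
    [0.6, 1, 40, 0, 0, 0, -0.1],
    [0.6, 1, 63, 0, 0, 0, -0.1],
    [0.6, 1, 63, 0, 0, 0, -0.1],
    [0.6, 1, 63, 0, 0, 0, -0.1],
    [0.6, 1, 63, 0, 0, 0, 1],
    [0.6, 1, 63, 0, 0, 0, 1],
    [0.6, 1, 63, 0, 0, 0, 1],
    [0.6, 1, 63, 0, 0, 0, 1],
    [0.6, 1, 40, 0, 0, 0, 1],
    [0.6, 1, -10, 0, 0, 0, 1],
    [0.6, 1, -60, 0, 0, 0, 1],
    [0.6, 1, -60, 0, 0, 0, 1]
  ]
}}

```text
t: 23.2
eef_pos: [0.3792, -0.2844, 0.341]
ee_rot: [-3.134, 0.001, -2.062]
force: [-0.1, -0.1, -2.7]
width: 0.0159
```

```bash
python3 held.py c; sed -i 's/^pad=.*/pad=np.array([.483,.0014]); off=.0767/' place.py
python3 place.py 205 1 .19,.14,.082
```

```text
zb 0.1246514654525312
scene (array([ 0.4496, -0.3201]), 2.621, array([ 0.3938, -0.288 ]), 0.0644, 208, np.int32(58), 0.001)
rim slope,z [-0.0177  0.0264  0.1815] dist 0.079 ang 2.672 yaw-90 -3.632822475991973
top None
t 23.3 grasp [ 0.3778 -0.2838  0.1779] rot [-3.141e+00  1.000e-03 -2.063e+00] F [ 1.   0.2 -0.8] M [-0.01  0.26 -0.02] w 0.0157 q [-0.23  0.08 -0.52 -0.   -0.97  1.31]
[ 0.41348619 -0.03101482]
move [-239.6   88.   -12. ] [ -0.1   0.  -53.2] q6~ 2.08
move [-239.6   88.    38. ] [ -0.1   0.  -53.2] q6~ 2.08
move [-239.6   88.1   96. ] [ -0.1   0.  -53.2] q6~ 2.08
```

Emit:
{"api": "drive_tool", "payload": {
  "moves": [
    [-40, 15, -12, 0, 0, -8, 1],
    [-80, 30, -12, 0, 0, -16, 1],
    [-120, 44, -12, 0, 0, -24, 1],
    [-160, 59, -12, 0, 0, -32, 1],
    [-200, 74, -12, 0, 0, -40, 1],
    [-225, 83, -12, 0, 0, -48, 1],
    [-239.6, 88, -12, 0, 0, -53.2, 1],
    [-239.6, 88, -12, 0, 0, -53.2, 1],
    [-239.6, 88, 20, 0, 0, -53.2, 1],
    [-239.6, 88, 38, 0, 0, -53.2, 1],
    [-239.6, 88, 38, 0, 0, -53.2, 1],
    [-239.6, 88, 38, 0, 0, -53.2, 1]
  ]
}}

```text
t: 24.8
eef_pos: [0.4139, -0.0315, 0.2994]
ee_rot: [3.141, -0.0, -1.135]
force: [0.1, -1.3, -0.5]
width: 0.0158
```

```bash
python3 held.py c; python3 place.py 205 1 .0795
```

```text
zb 0.08310449683302706
scene (array([0.4852, 0.0023]), -2.679, array([ 0.4263, -0.0271]), 0.0658, 171, np.int32(49), 0.0008)
rim slope,z [-0.0188 -0.0058  0.1402] dist 0.0789 ang -2.699 yaw-90 -2.7059035031874985
top None
t 24.9 grasp [ 0.414  -0.0313  0.1405] rot [-3.141 -0.    -1.135] F [ 1.   0.4 -0.5] M [-0.14  0.15  0.01] w 0.0155 q [ 0.4   0.02 -0.68  0.   -0.86  1.6 ]
[ 0.41348619 -0.03101482]
move [-0.5  0.4 61. ] [-0.1 -0.  -0. ] q6~ 2.08
```

Emit:
{"api": "drive_tool", "payload": {
  "moves": [
    [-0.5, 1, 20, 0, 0, 0, 1],
    [-0.5, 1, 40, 0, 0, 0, 1],
    [-0.5, 1, 50, 0, 0, 0, 1],
    [-0.5, 1, 56, 0, 0, 0, 1],
    [-0.5, 1, 59, 0, 0, 0, 1],
    [-0.5, 1, 61, 0, 0, 0, 1],
    [-0.5, 1, 61, 0, 0, 0, 1],
    [-0.5, 1, 61, 0, 0, 0, 1]
  ]
}}

```text
t: 25.9
eef_pos: [0.4127, -0.0311, 0.2384]
ee_rot: [-3.141, -0.0, -1.134]
force: [-0.5, 0.4, -0.1]
width: 0.0154
```

```bash
python3 -c "
from h import *
st()"
```

```text
t 25.9 grasp [ 0.4127 -0.0311  0.0791] rot [-3.141 -0.    -1.134] F [-0.5  0.4 -0.1] M [-0.2   0.09 -0.04] w 0.0154 q [ 0.41  0.12 -0.76  0.   -0.69  1.6 ]
```

Emit:
{"api": "drive_tool", "payload": {
  "moves": [
    [0, 0, 1, 0, 0, 0, 1],
    [0, 0, 1.5, 0, 0, 0, 1],
    [0, 0, 1.5, 0, 0, 0, 1],
    [0, 0, 1.5, 0, 0, 0, 1]
  ]
}}

```text
t: 26.4
eef_pos: [0.4124, -0.0314, 0.2377]
ee_rot: [3.142, -0.0, -1.134]
force: [-7.3, -0.8, 18.2]
width: 0.0159
```

```bash
python3 -c "
from h import *
st()"
```

```text
t 26.4 grasp [ 0.4124 -0.0314  0.0784] rot [ 3.142 -0.    -1.134] F [-7.3 -0.8 18.2] M [-0.07  2.54 -0.02] w 0.0159 q [ 0.41  0.12 -0.76  0.   -0.69  1.6 ]
```

Emit:
{"api": "drive_tool", "payload": {
  "moves": [
    [0, 0, -0.5, 0, 0, 0, 1],
    [0, 0, -0.5, 0, 0, 0, 0.6],
    [0, 0, -0.5, 0, 0, 0, 0.3],
    [0, 0, -0.5, 0, 0, 0, 0],
    [0, 0, -0.5, 0, 0, 0, 0],
    [0, 0, -40, 0, 0, 0, 0],
    [0, 0, -90, 0, 0, 0, 0],
    [0, 0, -130, 0, 0, 0, 0],
    [0, 0, -130, 0, 0, 0, 0]
  ]
}}

```text
t: 27.52
eef_pos: [0.4134, -0.0309, 0.3696]
ee_rot: [-3.135, -0.001, -1.134]
force: [0.5, -0.1, -0.2]
width: 0.0434
```

```bash
python3 look.py d 7
python3 - <<'E'
from h import *
for n in('scene','top'):
    f=np.load(n+'7.npz'); c=(.483,.0)
    for k,v in cups(f,'abc',{'a':.012,'b':.018,'c':.024},near=dict(a=c,b=c,c=c)).items(): print(k,v)
save(cv2.resize(np.load('scene7.npz')['img'][150:250,250:410],None,fx=4.5,fy=4.5),'z3.png')
E
```

```text
t 27.52 grasp [ 0.4134 -0.0309  0.2103] rot [-3.135e+00 -1.000e-03 -1.134e+00] F [ 0.5 -0.1 -0.2] M [-0.04  0.1   0.02] w 0.0434 q [ 0.41 -0.06 -0.58  0.   -1.05  1.6 ]
scene d (array([0.4439, 0.2275]), -2.914, array([0.3721, 0.2109]), 0.0737, 99, np.int32(56), 0.0009)
top d (array([0.454 , 0.2616]), -2.548, array([0.3893, 0.218 ]), 0.078, 17, np.int32(1), 0.0018)
d c [0.449  0.2446] grip [0.3804 0.2147] yaw 3.552
move [-236.3  -75.    47.4] [-0.   0.   1.5] q6~ 1.47
move [-236.3  -75.    47.4] [-0.000e+00 -1.000e-01 -1.785e+02] q6~ -1.67
a (array([0.476 , 0.0055]), 1.345, array([0.4929, 0.0791]), 0.0756, 155, np.int32(97), 0.0017)
b (array([0.4918, 0.005 ]), 2.401, array([0.4351, 0.0568]), 0.0768, 167, np.int32(59), 0.0017)
c (array([0.4834, 0.0026]), -2.686, array([ 0.4166, -0.0302]), 0.0745, 135, np.int32(66), 0.0009)
a (array([0.4808, 0.0014]), 1.488, array([0.4872, 0.0778]), 0.0767, 82, np.int32(92), 0.0013)
b None
c None
```

View pics/z3.png

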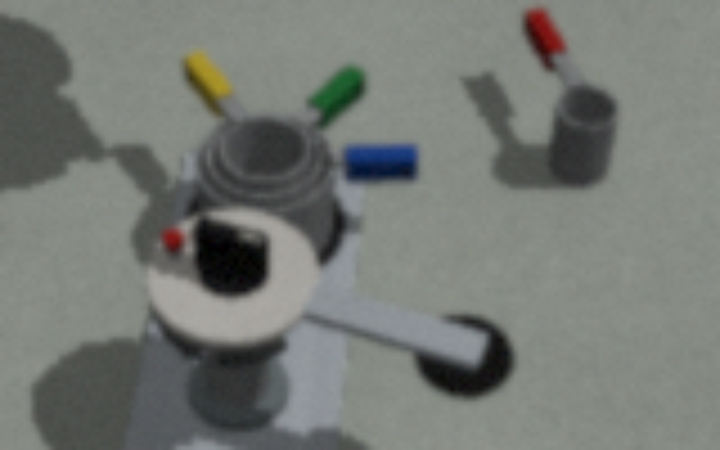

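```bash
python3 -c "
from h import *
plan([.3687,.2113,.12],3.341+np.pi/2)"
```

```text
move [-238.2  -62.9   87.4] [-0.   0.  13.6] q6~ 1.25
```

Emit:
{"api": "drive_tool", "payload": {
  "moves": [
    [-238, -63, 0, 0, 0, 13.6, -0.1],
    [-238, -63, 0, 0, 0, 13.6, -0.1],
    [-238, -63, 0, 0, 0, 13.6, -0.1],
    [-238, -63, 0, 0, 0, 13.6, -0.1],
    [-238, -63, 0, 0, 0, 13.6, -0.1],
    [-238, -63, 60, 0, 0, 13.6, -0.1],
    [-238, -63, 87, 0, 0, 13.6, -0.1],
    [-238, -63, 87, 0, 0, 13.6, -0.1],
    [-238, -63, 87, 0, 0, 13.6, -0.1]
  ]
}}

```text
t: 28.75
eef_pos: [0.3694, 0.2111, 0.2802]
ee_rot: [-3.141, -0.0, -1.372]
force: [0.4, -0.1, 0.1]
width: 0.048
```

```bash
python3 -c "
from h import *
st(); plan([.3687,.2113,.055],3.341+np.pi/2)
f=grab_frame('scene'); print(cups(f,'d'))
c=(.483,.0)
f=grab_frame('top'); print(cups(f,'d')); print(cups(f,'abc',{'a':.012,'b':.018,'c':.024},near=dict(a=c,b=c,c=c)))"
```

```text
t 28.75 grasp [0.3694 0.2111 0.1209] rot [-3.141 -0.    -1.372] F [ 0.4 -0.1  0.1] M [-0.12  0.08 -0.05] w 0.048 q [ 0.99  0.07 -0.69  0.   -0.81  0.78]
move [-0.3  0.7 65.9] [-0. -0. -0.] q6~ 1.25
{'d': (array([0.4441, 0.2275]), -2.904, array([0.3737, 0.2105]), 0.0724, 98, np.int32(49), 0.0012)}
{'d': (array([0.4436, 0.2256]), -2.888, array([0.3841, 0.2102]), 0.0615, 67, np.int32(5), 0.0007)}
{'a': (array([0.4821, 0.0011]), 1.503, array([0.4873, 0.0777]), 0.0768, 127, np.int32(92), 0.0009), 'b': (array([ 0.4805, -0.0032]), 2.312, array([0.4292, 0.0528]), 0.076, 151, np.int32(73), 0.0028), 'c': (array([0.4813, 0.0024]), -2.678, array([ 0.4138, -0.0313]), 0.0754, 108, np.int32(98), 0.0013)}
```

Emit:
{"api": "drive_tool", "payload": {
  "moves": [
    [-0.3, 0.7, 40, 0, 0, 0, -0.1],
    [-0.3, 0.7, 65.5, 0, 0, 0, -0.1],
    [-0.3, 0.7, 65.5, 0, 0, 0, -0.1],
    [-0.3, 0.7, 65.5, 0, 0, 0, -0.1],
    [-0.3, 0.7, 65.5, 0, 0, 0, 1],
    [-0.3, 0.7, 65.5, 0, 0, 0, 1],
    [-0.3, 0.7, 65.5, 0, 0, 0, 1],
    [-0.3, 0.7, 65.5, 0, 0, 0, 1],
    [-0.3, 0.7, 40, 0, 0, 0, 1],
    [-0.3, 0.7, -10, 0, 0, 0, 1],
    [-0.3, 0.7, -60, 0, 0, 0, 1],
    [-0.3, 0.7, -60, 0, 0, 0, 1]
  ]
}}

```text
t: 30.35
eef_pos: [0.369, 0.2121, 0.3434]
ee_rot: [-3.136, 0.005, -1.371]
force: [-0.6, -0.8, 0.1]
width: 0.0154
```

```bash
python3 held.py d; sed -i 's/^pad=.*/pad=np.array([.4824,.0022]); off=.0767/' place.py
python3 place.py 250 1 .20,.15
```

```text
zb 0.12705952673474114
scene (array([0.4461, 0.2292]), -2.917, array([0.3825, 0.2147]), 0.0652, 128, np.int32(47), 0.0009)
rim slope,z [-0.0399 -0.0406  0.1847] dist 0.079 ang -2.924 yaw-90 -2.941611009474898
top None
t 30.45 grasp [0.368  0.2111 0.1805] rot [-3.141e+00  1.000e-03 -1.372e+00] F [-0.3  0.9 -1. ] M [-0.16  0.23 -0.  ] w 0.0158 q [ 0.99 -0.01 -0.61 -0.   -0.97  0.78]
[ 0.45616706 -0.06987442]
move [292.8 -30.8 -19.8] [ -0.1   0.  -58.6] q6~ 2.94
move [292.9 -30.8  30.2] [ -0.1   0.  -58.6] q6~ 2.94
```

Emit:
{"api": "drive_tool", "payload": {
  "moves": [
    [40, -4, -20, 0, 0, -8, 1],
    [80, -8, -20, 0, 0, -16, 1],
    [120, -12, -20, 0, 0, -24, 1],
    [160, -17, -20, 0, 0, -32, 1],
    [200, -21, -20, 0, 0, -40, 1],
    [240, -25, -20, 0, 0, -48, 1],
    [275, -29, -20, 0, 0, -55, 1],
    [292.8, -30.8, -20, 0, 0, -58.6, 1],
    [292.8, -30.8, 10, 0, 0, -58.6, 1],
    [292.8, -30.8, 34, 0, 0, -58.6, 1],
    [292.8, -30.8, 34, 0, 0, -58.6, 1],
    [292.8, -30.8, 34, 0, 0, -58.6, 1]
  ]
}}

```text
t: 31.95
eef_pos: [0.4567, -0.0695, 0.3057]
ee_rot: [3.141, 0.001, -0.348]
force: [0.3, 0.7, 0.5]
width: 0.0156
```

```bash
python3 held.py d; python3 place.py 250 1 .085
python3 - <<'E'
from h import *
im=cv2.imread('pics/scenehd.png'); cv2.imwrite('pics/z4.png',cv2.resize(im[110:270,220:460],None,fx=3,fy=3))
E
```

```text
zb 0.08942114108701671
scene (array([ 0.5216, -0.0015]), -2.382, array([ 0.468 , -0.0524]), 0.0739, 33, np.int32(28), 0.0017)
rim slope,z [ 0.1616 -0.1141  0.1493] dist 0.094 ang -2.333 yaw-90 -1.919064720482397
top (array([0.631 , 0.0054]), -1.987, array([ 0.6016, -0.0611]), 0.0728, 8, np.int32(20), 0.0016)
rim slope,z [ 0.4982 -0.7912  0.1436] dist 0.1897 ang -2.736 yaw-90 -1.919064720482397
t 32.05 grasp [ 0.4568 -0.0694  0.1471] rot [-3.141e+00 -1.000e-03 -3.480e-01] F [ 0.2  0.9 -0.1] M [-0.18  0.04  0.06] w 0.0158 q [ 0.28  0.1  -0.58  0.   -0.89  2.52]
[ 0.45616706 -0.06987442]
move [-0.5  0.7 62.1] [-0.  -0.1  0. ] q6~ 2.94
```

View pics/z4.png

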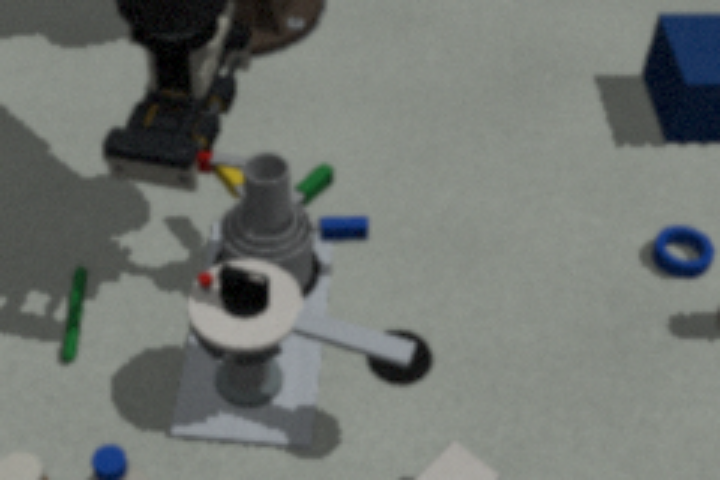

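Emit:
{"api": "drive_tool", "payload": {
  "moves": [
    [-0.5, 0.7, 20, 0, 0, 0, 1],
    [-0.5, 0.7, 40, 0, 0, 0, 1],
    [-0.5, 0.7, 50, 0, 0, 0, 1],
    [-0.5, 0.7, 56, 0, 0, 0, 1],
    [-0.5, 0.7, 59, 0, 0, 0, 1],
    [-0.5, 0.7, 61, 0, 0, 0, 1],
    [-0.5, 0.7, 62, 0, 0, 0, 1],
    [-0.5, 0.7, 62, 0, 0, 0, 1]
  ]
}}

```text
t: 33.05
eef_pos: [0.4559, -0.0702, 0.2441]
ee_rot: [-3.141, -0.001, -0.348]
force: [-0.8, -1.8, 5.1]
width: 0.0158
```

```bash
python3 -c "
from h import *
st()"
```

```text
t 33.05 grasp [ 0.4559 -0.0702  0.0848] rot [-3.141e+00 -1.000e-03 -3.480e-01] F [-0.8 -1.8  5.1] M [-0.47  0.47  0.06] w 0.0158 q [ 0.28  0.19 -0.66  0.   -0.73  2.52]
```

Contact at the expected height. Release, retreat up and sideways for a clear look.

Emit:
{"api": "drive_tool", "payload": {
  "moves": [
    [0, 0, 0, 0, 0, 0, 1],
    [0, 0, -0.5, 0, 0, 0, 0.6],
    [0, 0, -0.5, 0, 0, 0, 0.3],
    [0, 0, -0.5, 0, 0, 0, 0],
    [0, 0, -0.5, 0, 0, 0, 0],
    [0, 0, -40, 0, 0, 0, 0],
    [0, 0, -90, 0, 0, 0, 0],
    [0, 0, -130, 0, 0, 0, 0],
    [0, 60, -130, 0, 0, 0, 0],
    [0, 120, -130, 0, 0, 0, 0],
    [0, 180, -130, 0, 0, 0, 0],
    [0, 180, -130, 0, 0, 0, 0]
  ]
}}

```text
t: 34.55
eef_pos: [0.3925, -0.2421, 0.3735]
ee_rot: [3.141, 0.001, -0.354]
force: [0.1, 1.0, -0.2]
width: 0.0441
```

```bash
cat > chk.py <<'E'
import sys
from h import *
st(); ims=[]
for n in('scene','top'):
    f=grab_frame(n); w=cloud(f); np.savez(n+'8.npz',**f); c=(.483,.0)
    for k,v in cups(f,'abcd',{'a':.012,'b':.018,'c':.024,'d':.030},near=dict(a=c,b=c,c=c,d=c)).items():
        print(n,k,v)
        if v:
            g=v[2]; m=np.hypot(w[...,0]-g[0],w[...,1]-g[1])<.008; z=w[...,2][m]; print('   grip top z',np.nanpercentile(z,[50,80,95]).round(4))
    ims.append(f['img'][130:250,250:410] if n=='scene' else f['img'][160:280,230:390])
save(cv2.resize(np.hstack(ims),None,fx=2.5,fy=2.5,interpolation=2),sys.argv[1])
E
python3 chk.py z5.png
```

```text
t 34.55 grasp [ 0.3925 -0.2421  0.2142] rot [ 3.141e+00  1.000e-03 -3.540e-01] F [ 0.1  1.  -0.2] M [-0.06  0.05  0.02] w 0.0441 q [-0.12  0.03 -0.49  0.   -1.06  2.91]
scene a (array([0.4752, 0.0039]), 1.33, array([0.4933, 0.0773]), 0.0756, 161, np.int32(95), 0.0021)
   grip top z [0.0681 0.0784 0.0792]
scene b (array([0.483 , 0.0017]), 2.307, array([0.4334, 0.0565]), 0.074, 137, np.int32(62), 0.0011)
   grip top z [0.08   0.0841 0.0856]
scene c (array([ 0.4879, -0.0052]), -2.8, array([ 0.4168, -0.0305]), 0.0755, 134, np.int32(66), 0.0019)
   grip top z [0.0898 0.0912 0.0915]
scene d (array([0.4825, 0.0031]), -1.885, array([ 0.4596, -0.0672]), 0.074, 102, np.int32(100), 0.0009)
   grip top z [0.5573 0.5702 0.5763]
top a (array([0.4818, 0.0011]), 1.5, array([0.4872, 0.0778]), 0.0769, 69, np.int32(91), 0.0008)
   grip top z [0.0776 0.0793 0.0797]
top b (array([0.4854, 0.01  ]), 2.479, array([0.4239, 0.0579]), 0.0779, 73, np.int32(71), 0.002)
   grip top z [0.0831 0.0856 0.087 ]
top c None
top d None
```

View pics/z5.png

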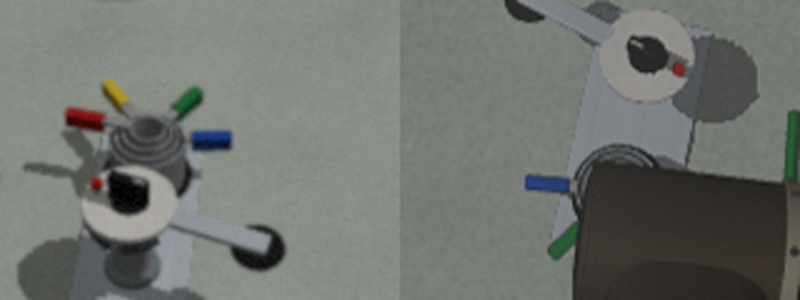

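Run:
```python
from h import *
plan([.6195,-.0287,.215],2.665)
f=np.load('top8.npz'); w=cloud(f); V=f['img'].max(2); Z=w[...,2]
m=(V<60)&(Z>.14)&(Z<.175)&(np.hypot(w[...,0]-.62,w[...,1]+.03)<.05)
P=ray(f,np.argwhere(m)[:,::-1],.162)[:,:2]*1000; r=cv2.minAreaRect(P.astype(np.float32)); print(r, P.mean(0))
m=(V<50)&(Z>.105)&(Z<.132)&(np.abs(w[...,0]-.68)<.06)&(np.abs(w[...,1]-.09)<.06); c=w[m].mean(0); print(c,np.arctan2(c[1]+.0287,c[0]-.6195))
```

```text
move [ 139.3 -275.9   -0.8] [  -0.    -0.  -172.8] q6~ -0.43
((616.2329711914062, -29.438650131225586), (41.930641174316406, 16.035736083984375), 63.293479919433594) [615.61306014 -30.70198882]
[0.68357489 0.10062302 0.1160452 ] 1.110784169266431
```

Emit:
{"api": "drive_tool", "payload": {
  "moves": [
    [14, -28, -1, 0, 0, 10, 0],
    [28, -56, -1, 0, 0, 20, 0],
    [42, -83, -1, 0, 0, 30, 0],
    [56, -110, -1, 0, 0, 40, 0],
    [70, -138, -1, 0, 0, 50, 0],
    [84, -166, -1, 0, 0, 60, 0],
    [98, -193, -1, 0, 0, 70, 0],
    [112, -221, -1, 0, 0, 80, 0],
    [126, -248, -1, 0, 0, 90, 0],
    [139, -276, -1, 0, 0, 100, 0],
    [139, -276, -1, 0, 0, 100, 0],
    [139, -276, -1, 0, 0, 100, 0]
  ]
}}

```text
t: 36.15
eef_pos: [0.6189, -0.026, 0.3742]
ee_rot: [3.141, -0.001, -2.09]
force: [0.6, -0.3, 0.9]
width: 0.0435
```

Emit:
{"api": "drive_tool", "payload": {
  "moves": [
    [0, 0, 0, 0, 0, 10, 0],
    [0, 0, 0, 0, 0, 20, 0],
    [0, 0, 0, 0, 0, 30, 0],
    [0, 0, 0, 0, 0, 40, 0],
    [0, 0, 0, 0, 0, 50, 0],
    [0, 0, 0, 0, 0, 60, 0],
    [0, 0, 0, 0, 0, 70, 0],
    [0, 0, 0, 0, 0, 80, 0],
    [0, 0, 0, 0, 0, 87, 0],
    [0, 0, 0, 0, 0, 87, 0],
    [0, 0, 0, 0, 0, 87, 0]
  ]
}}

```text
t: 37.52
eef_pos: [0.6189, -0.0274, 0.3749]
ee_rot: [3.141, 0.0, 2.674]
force: [0.7, -1.1, -0.1]
width: 0.0438
```

```bash
python3 -c "
from h import *
st(); plan([.6195,-.0287,.1487],2.665)"; python3 chk.py z6.png
```

```text
t 37.52 grasp [ 0.6189 -0.0274  0.2156] rot [3.141 0.    2.674] F [ 0.7 -1.1 -0.1] M [0.03 0.05 0.01] w 0.0438 q [ 0.27  0.29 -0.16 -0.   -1.12 -0.74]
move [-1.1 -0.9 66.9] [0.  0.  0.5] q6~ -0.43
t 37.52 grasp [ 0.6189 -0.0274  0.2156] rot [3.141 0.    2.674] F [ 0.7 -1.1 -0.1] M [0.03 0.05 0.01] w 0.0438 q [ 0.27  0.29 -0.16 -0.   -1.12 -0.74]
scene a (array([0.4792, 0.0037]), 1.374, array([0.494 , 0.0776]), 0.0754, 131, np.int32(95), 0.003)
   grip top z [0.0669 0.0773 0.0798]
scene b (array([0.484 , 0.0018]), 2.31, array([0.4338, 0.057 ]), 0.0746, 91, np.int32(62), 0.001)
   grip top z [0.0783 0.0844 0.0857]
scene c None
scene d None
top a (array([0.482 , 0.0011]), 1.502, array([0.4872, 0.0765]), 0.0757, 128, np.int32(92), 0.0009)
   grip top z [0.0798 0.6481 0.6501]
top b (array([0.4819, 0.0007]), 2.362, array([0.4266, 0.0554]), 0.0779, 123, np.int32(85), 0.0011)
   grip top z [0.0865 0.6595 0.6755]
top c (array([0.4807, 0.0027]), -2.679, array([ 0.4125, -0.0313]), 0.0762, 116, np.int32(97), 0.0019)
   grip top z [0.09   0.0922 0.0941]
top d (array([0.4797, 0.0009]), -1.9, array([ 0.4554, -0.0704]), 0.0753, 85, np.int32(99), 0.0014)
   grip top z [0.0958 0.0978 0.0995]
```

Emit:
{"api": "drive_tool", "payload": {
  "moves": [
    [-1.1, -0.9, 40, 0, 0, 0.5, -0.1],
    [-1.1, -0.9, 67, 0, 0, 0.5, -0.1],
    [-1.1, -0.9, 67, 0, 0, 0.5, -0.1],
    [-1.1, -0.9, 67, 0, 0, 0.5, -0.1],
    [-1.1, -0.9, 67, 0, 0, 0.5, 1],
    [-1.1, -0.9, 67, 0, 0, 0.5, 1],
    [-1.1, -0.9, 67, 0, 0, 0.5, 1],
    [-1.1, -0.9, 67, 0, 0, 0.5, 1]
  ],
  "grip_force": 20
}}

```text
t: 38.62
eef_pos: [0.6198, -0.0286, 0.3079]
ee_rot: [3.141, 0.0, 2.662]
force: [2.0, 0.1, 0.0]
width: 0.0139
```

Emit:
{"api": "drive_tool", "payload": {
  "moves": [
    [0, 0, 0, 0, 0, -8, 1],
    [0, 0, 0, 0, 0, -16, 1],
    [0, 0, 0, 0, 0, -24, 1],
    [0, 0, 0, 0, 0, -32, 1],
    [0, 0, 0, 0, 0, -40, 1],
    [0, 0, 0, 0, 0, -48, 1],
    [0, 0, 0, 0, 0, -56, 1],
    [0, 0, 0, 0, 0, -64, 1],
    [0, 0, 0, 0, 0, -72, 1],
    [0, 0, 0, 0, 0, -80, 1],
    [0, 0, 0, 0, 0, -80, 1],
    [0, 0, 0, 0, 0, -80, 1]
  ]
}}

```text
t: 40.12
eef_pos: [0.6196, -0.0287, 0.3079]
ee_rot: [3.142, -0.0, -2.228]
force: [-2.1, 0.3, 2.6]
width: 0.0136
```

```bash
python3 -c "
from h import *
st()"
```

```text
t 40.12 grasp [ 0.6196 -0.0287  0.1486] rot [ 3.142 -0.    -2.228] F [-2.1  0.3  2.6] M [-0.22  0.96  0.16] w 0.0136 q [ 0.27  0.35 -0.24  0.   -0.98  0.65]
```

Emit:
{"api": "drive_tool", "payload": {
  "moves": [
    [0, 0, 0, 0, 0, -5, 1],
    [0, 0, 0, 0, 0, -9, 1],
    [0, 0, 0, 0, 0, -9, 1],
    [0, 0, 0, 0, 0, -9, 1]
  ]
}}

```text
t: 40.62
eef_pos: [0.6197, -0.0287, 0.3078]
ee_rot: [3.142, -0.0, -2.07]
force: [-3.2, -0.5, 5.5]
width: 0.014
```

```bash
python3 -c "
from h import *
st()"
```

```text
t 40.62 grasp [ 0.6197 -0.0287  0.1485] rot [ 3.142 -0.    -2.07 ] F [-3.2 -0.5  5.5] M [-0.45  1.31  0.23] w 0.014 q [ 0.27  0.35 -0.24  0.   -0.98  0.8 ]
```

Emit:
{"api": "drive_tool", "payload": {
  "moves": [
    [0, 0, 0, 0, 0, -2, 1],
    [0, 0, 0, 0, 0, -4, 1],
    [0, 0, 0, 0, 0, -4, 1]
  ]
}}

```text
t: 41.0
eef_pos: [0.6196, -0.0288, 0.3078]
ee_rot: [3.141, -0.0, -1.998]
force: [-2.3, -1.8, 5.4]
width: 0.014
```

```bash
python3 -c "
from h import *
st()"
```

```text
t 41.0 grasp [ 0.6196 -0.0288  0.1485] rot [ 3.141 -0.    -1.998] F [-2.3 -1.8  5.4] M [-0.49  1.39  0.23] w 0.014 q [ 0.27  0.35 -0.24  0.   -0.98  0.88]
```

Emit:
{"api": "drive_tool", "payload": {
  "moves": [
    [0, 0, 0, 0, 0, -2, 1],
    [0, 0, 0, 0, 0, -3, 1],
    [0, 0, 0, 0, 0, -3, 1]
  ]
}}

```text
t: 41.38
eef_pos: [0.6196, -0.0288, 0.3078]
ee_rot: [3.141, -0.0, -1.947]
force: [-3.5, -1.2, 4.8]
width: 0.0138
```

```bash
python3 -c "
from h import *
st()"
```

```text
t 41.38 grasp [ 0.6196 -0.0288  0.1485] rot [ 3.141 -0.    -1.947] F [-3.5 -1.2  4.8] M [-0.55  1.47 -0.05] w 0.0138 q [ 0.27  0.35 -0.24  0.   -0.98  0.93]
```

Emit:
{"api": "drive_tool", "payload": {
  "moves": [
    [0, 0, 0, 0, 0, -1.5, 1],
    [0, 0, 0, 0, 0, -1.5, 1],
    [0, 0, 0, 0, 0, -1.5, 1]
  ]
}}

```text
t: 41.75
eef_pos: [0.6196, -0.0289, 0.3078]
ee_rot: [3.141, -0.0, -1.921]
force: [-3.1, -1.5, 5.0]
width: 0.0142
```

```bash
python3 -c "
from h import *
st()"
```

```text
t 41.75 grasp [ 0.6196 -0.0289  0.1485] rot [ 3.141 -0.    -1.921] F [-3.1 -1.5  5. ] M [-0.63  1.34 -0.29] w 0.0142 q [ 0.27  0.35 -0.24  0.   -0.98  0.95]
```

Emit:
{"api": "drive_tool", "payload": {
  "moves": [
    [0, 0, 0, 0, 0, -1.5, 1],
    [0, 0, 0, 0, 0, -1.5, 1],
    [0, 0, 0, 0, 0, -1.5, 1]
  ]
}}

```text
t: 42.12
eef_pos: [0.6196, -0.0289, 0.3078]
ee_rot: [3.141, -0.0, -1.895]
force: [-3.3, -1.4, 5.4]
width: 0.0142
```

```bash
python3 -c "
from h import *
st()"
```

```text
t 42.12 grasp [ 0.6196 -0.0289  0.1485] rot [ 3.141 -0.    -1.895] F [-3.3 -1.4  5.4] M [-0.62  1.38 -0.46] w 0.0142 q [ 0.27  0.35 -0.24 -0.   -0.98  0.98]
```

Emit:
{"api": "drive_tool", "payload": {
  "moves": [
    [0, 0, 0, 0, 0, 2.5, 1],
    [0, 0, 0, 0, 0, 2.5, 1],
    [0, 0, 0, 0, 0, 2.5, 0.5],
    [0, 0, 0, 0, 0, 2.5, 0.3],
    [0, 0, 0, 0, 0, 2.5, 0.3],
    [0, 0, 0, 0, 0, 2.5, 0.3]
  ]
}}

```text
t: 42.88
eef_pos: [0.6198, -0.0285, 0.3075]
ee_rot: [3.142, 0.0, -1.937]
force: [0.1, -0.0, -0.2]
width: 0.0308
```

```bash
python3 -c "
from h import *
st()"
```

```text
t 42.88 grasp [ 0.6198 -0.0285  0.1482] rot [ 3.142  0.    -1.937] F [ 0.1 -0.  -0.2] M [-0.06  0.15  0.01] w 0.0308 q [ 0.27  0.35 -0.24 -0.   -0.98  0.94]
```

Emit:
{"api": "drive_tool", "payload": {
  "moves": [
    [0, 0, 0, 0, 0, 2.5, 1],
    [0, 0, 0, 0, 0, 2.5, 1],
    [0, 0, 0, 0, 0, 2.5, 1],
    [0, 0, 0, 0, 0, 2.5, 1]
  ],
  "grip_force": 3
}}

```text
t: 43.38
eef_pos: [0.6197, -0.0288, 0.3076]
ee_rot: [3.141, -0.0, -1.98]
force: [-0.6, -1.2, -0.6]
width: 0.0141
```

```bash
python3 -c "
from h import *
st()"
```

```text
t 43.38 grasp [ 0.6197 -0.0288  0.1483] rot [ 3.141 -0.    -1.98 ] F [-0.6 -1.2 -0.6] M [-0.62  0.23  0.03] w 0.0141 q [ 0.27  0.35 -0.24  0.   -0.98  0.89]
```

Emit:
{"api": "drive_tool", "payload": {
  "moves": [
    [0, 0, 0, 0, 0, 0, 0.3],
    [0, 0, 0, 0, 0, 0, 0.1],
    [0, 0, 0, 0, 0, 0, 0],
    [0, 0, -40, 0, 0, 0, 0],
    [0, 0, -90, 0, 0, 0, 0],
    [60, 0, -90, 0, 0, 0, 0],
    [120, 0, -90, 0, 0, 0, 0],
    [180, 0, -90, 0, 0, 0, 0],
    [240, 0, -90, 0, 0, 0, 0],
    [240, 0, -90, 0, 0, 0, 0],
    [240, 0, -90, 0, 0, 0, 0]
  ]
}}

```text
t: 44.75
eef_pos: [0.5241, -0.249, 0.3977]
ee_rot: [-3.141, 0.0, -1.982]
force: [0.3, -0.0, -0.1]
width: 0.0434
```

```bash
cat > pin.py <<'E'
from h import *
st(); ax=np.array([.6196,-.0287]); ims=[]
def hd(f):
    w=cloud(f); i=f['img'].astype(int); m=(i[...,0]>1.6*i[...,1])&(i[...,0]>60)&(w[...,2]>.115)&(w[...,2]<.16)&(np.hypot(w[...,0]-ax[0],w[...,1]-ax[1])<.055)
    return w,m
for n in('scene','top'):
    Zs=[];A=[];B=[]
    for _ in range(6):
        f=grab_frame(n); w,m=hd(f)
        if m.sum()>2: Zs.append([np.percentile(w[...,2][m],q) for q in(50,75,90)]); p=w[m].mean(0); A.append(np.arctan2(p[1]-ax[1],p[0]-ax[0])+np.pi)
        V=f['img'].max(2); d=np.hypot(w[...,0]-ax[0],w[...,1]-ax[1]); a=(d>.065)&(d<.11)&(abs(w[...,2]-.124)<.008)&(V>60)
        P=w[a]; B.append(np.arctan2(*(np.mean(P,0)[:2]-ax)[::-1]) if a.sum()>10 else np.nan)
    print(n,'headz',np.mean(Zs,0) if Zs else None,'npx',m.sum(),'armyaw(pin)',np.mean(A) if A else None,'armyaw(arm)',np.mean(B))
    ims.append(f['img'][130:250,250:410] if n=='scene' else f['img'][160:280,230:390])
for t in ('0','7','8'):
  for n in('scene','top'):
    f=np.load(n+t+'.npz'); w,m=hd(f); print('before',t,n,np.percentile(w[...,2][m],[50,75,90]) if m.sum() else None,m.sum())
save(cv2.resize(np.hstack(ims),None,fx=2.5,fy=2.5,interpolation=2),'z7.png')
E
python3 pin.py
```

```text
t 44.75 grasp [ 0.5241 -0.249   0.2384] rot [-3.141  0.    -1.982] F [ 0.3 -0.  -0.1] M [ 0.02  0.11 -0.02] w 0.0434 q [-0.11  0.21 -0.21 -0.   -1.15  1.27]
scene headz [0.1376987  0.13854984 0.1392679 ] npx 19 armyaw(pin) 2.7710873876214315 armyaw(arm) 2.7246266906464864
top headz None npx 0 armyaw(pin) None armyaw(arm) 2.705156355984831
before 0 scene [0.14022508 0.14111403 0.14199439] 20
before 0 top [0.13985304 0.14096873 0.14361954] 20
before 7 scene [0.14053002 0.14109256 0.14242276] 18
before 7 top [0.13994614 0.14160842 0.14211801] 20
before 8 scene [0.14002049 0.14049405 0.14088226] 18
before 8 top [0.14069336 0.14236    0.14340234] 21
```

View pics/z7.png

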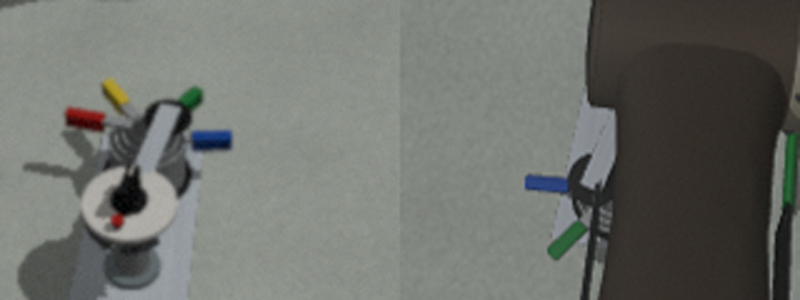

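```bash
python3 chk.py z8.png
python3 - <<'E'
from h import *
a=np.load('scene0.npz'); b=grab_frame('scene'); w=cloud(a); w2=cloud(b)
def tall(w): return (w[...,2]>.012)&(w[...,2]<.16)&(w[...,0]>.3)&(w[...,0]<1.0)&(abs(w[...,1])<.5)
d=(tall(w)!=tall(w2)).astype(np.uint8); d=cv2.morphologyEx(d,cv2.MORPH_OPEN,np.ones((3,3),np.uint8))
n,l,s,c=cv2.connectedComponentsWithStats(d)
for i in range(1,n):
    if s[i,4]>12: print(s[i], c[i].round())
E
```

```text
t 45.35 grasp [ 0.5243 -0.2486  0.2383] rot [ 3.142  0.    -1.98 ] F [-0.  -0.1  0.1] M [-0.11  0.08 -0.03] w 0.0436 q [-0.11  0.21 -0.21 -0.   -1.15  1.27]
scene a (array([0.4792, 0.0042]), 1.373, array([0.4938, 0.0773]), 0.0745, 129, np.int32(93), 0.0029)
   grip top z [0.0677 0.0776 0.0795]
scene b (array([0.4875, 0.011 ]), 2.421, array([0.4301, 0.0613]), 0.0763, 75, np.int32(38), 0.0018)
   grip top z [0.0838 0.0853 0.0862]
scene c (array([0.4839, 0.0136]), -2.546, array([ 0.4183, -0.0308]), 0.0793, 67, np.int32(65), 0.0019)
   grip top z [0.0893 0.0913 0.0926]
scene d (array([0.4825, 0.0029]), -1.875, array([ 0.4604, -0.0675]), 0.0738, 45, np.int32(99), 0.0013)
   grip top z [0.0837 0.0944 0.097 ]
top a (array([0.4191, 0.0469]), 0.425, array([0.4872, 0.0777]), 0.0747, 17, np.int32(90), 0.0023)
   grip top z [0.0785 0.0802 0.0817]
top b (array([0.4937, 0.0203]), 2.66, array([0.4266, 0.0553]), 0.0757, 27, np.int32(83), 0.0023)
   grip top z [0.084  0.0859 0.087 ]
top c None
top d None
[366 152  22  38 375] [377. 173.]
[ 276  162   77   39 1073] [315. 181.]
[ 168  165   52   82 1361] [193. 211.]
[383 186  35  51 850] [399. 216.]
```

```bash
python3 -c "
from h import *
print(job_done())"
```

```text
the job is handed in; nothing more can be done
None
```

The job is handed in at about 45 s of the 210 s allowed. I swung the guard arm clear and nested all four cups (a, b, c, d) on the pad. I then turned the knob back until the pin locked in the notch.

- **Stack:** The grip tops read about 79.5, 86, 92 and 97 mm high. They rise in roughly 6 mm steps, which is what cups sitting fully down and level should give.
- **Handles:** They point about 85°, 135°, 205° and 250° in the world frame, so they clear each other.
- **Pin:** The red head dropped about 2.6 mm (140.3 to 137.7 mm in the scene view), as expected for the notch. The guard arm is over the stack at a yaw of about 2.74 rad.
- **Bystanders:** The scene picture differs from the start only where the cups were, at the stack and at the guard, so nothing else moved.

**Checks that failed or disagreed:**
- In the last look, the bowl-circle fits were unreliable because the guard and arm blocked the view. I relied on the unchanged grip positions and heights instead.
- The top camera could not see the pin or cups c and d at the end. The pin reading and the final heights of c and d come from the scene camera alone.
- The wrist moment while turning the knob had an unexplained offset. I judged the lock by the pin's height, not by the moment.

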